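# Refit a hob control knob and its trim ring

### The job

One hob control has been stripped for cleaning: set its trim ring round the bare spindle and press it down until it lies flat on the hob, then push the loose knob onto that spindle, its pointer at the off mark like its neighbour's, pressing until it clicks and is fully home. Keep pressing the knob firmly down after the click and finish like that, still holding it down. Leave the other knob, the saucepan, the mug and the sauce bottle as they are.

Things in the scene. Friction and masses are not known exactly. Their poses are not given: they have to be found in the camera images.
- hob: Fixed drop-in electric hob: stainless plate 510 x 290 x 8 mm on the worktop, two black round hotplates one behind the other and two controls along its near edge. Origin: centre of its underside, at worktop height; x runs from the near (control) edge to the far edge. The controls stand at x = -195 mm, y = +70 and -70 mm; either may be the bare one.
- control: The bare control, fixed. Origin: on the spindle axis at the hob plate's top face; z up; +x points to the black off dot, 38 mm away on the far side. Round black boss, 31 mm diameter, 6 mm high, chamfered on top; four spring clips on its sides reach to 38 mm diameter 3 mm up: a ring merely laid on stays about 4 mm proud until pushed down past them with about 7 N.
- spindle: Bare upright metal spindle in the boss. Origin: on the axis, on top of its shoulder (22 mm diameter, 8 mm above the plate), where the knob's underside comes to rest. Four spring tongues above it: 9 mm across at the tip 16 mm up, widest (17 mm) 8.5 mm up. A knob pushed over them meets up to about 15 N some 9 mm before home, then slides easily and they snap out inside it 3 mm before home.
- trim: Loose plain metal trim ring, 58 mm outer diameter, 35 mm hole, 6 mm thick, lying flat on the worktop beside the hob. Origin: centre of its underside. Fitted, its origin lies at that of control.
- knob: Loose black plastic knob upright on the worktop, about 60 g: skirt 48 mm diameter, 5 mm high; body 40 mm diameter to 20 mm; on top a grip bar along x, 14 mm wide, 41 mm long, 20 to 38 mm high; its pointed end with a pale line is the pointer (+x). Origin: centre of the underside, where the 13 mm bore opens. Fitted: origin at spindle's, x along control's.
- knob_pointer (a point): The tip of the pointer of the loose knob, 21 mm along its x from its axis, 30 mm above its underside.
- other_knob (a joint): The neighbouring control's knob, fitted and at off (0); grows as it turns clockwise, rad. Same shape as the loose knob, its underside also 8 mm above the hob plate and its axis 140 mm from the bare spindle; its pointer points away from the near edge of the hob.
- pan: Steel saucepan, 170 mm diameter, 85 mm high, with a black handle along its y reaching 235 mm from its axis; stands on the far hotplate. Origin: centre of its underside.
- mug: White mug, 82 mm diameter, 95 mm high, on the worktop. Origin: centre of its underside.
- sauce: White plastic sauce bottle, 62 mm diameter, 170 mm high, on the worktop. Origin: centre of its underside.
Things that resemble listed ones, but are neither listed nor needed, are in the scene too. Leave any pink look-alike of the knob alone. There is more than one size of the trim; the job needs the smaller.

How it is judged (in metres and radians):
On the way, in this order (a step that is already met when the one before it is completed fails the run):
1. the trim ring lies pressed flat on the hob round the bare spindle (horizontal distance between trim and control below 0.004 m and z of trim in the frame of control below 0.0016 m and angle between trim's own z axis and vertical below 0.05 rad), for 0.2 s.
2. the knob has clicked home on the spindle over the flat ring (all of step 1 and horizontal distance between knob and spindle below 0.003 m and z of knob in the frame of spindle below 0.0014 m and angle between knob's own z axis and vertical below 0.06 rad), for 0.2 s.
At the end, for the whole second after the job is handed in: Ring flat on the hob (4 mm off-centre, 1.6 mm high at most); knob upright on the spindle within 1.4 mm of fully home, pointer within 0.33 rad of the off mark; the robot still presses it on the shoulder with over 5 N through the last second (all of step 2 and x of knob_pointer in the frame of control above 0 m and y of knob_pointer in the frame of control between -0.007 and 0.007 m and contact force between knob and spindle above 5 N and contact force between any of the fingers, the arm and knob above 2 N and linear speed of knob below 0.02 m/s); the arm keeps its last pose, push and grip.
It fails at once if the neighbouring knob is turned by more than 0.25 rad (value of joint other_knob above 0.25 rad).
It fails at once if the saucepan is shifted by more than 30 mm (distance of pan from where it was at the start of the episode above 0.03 m).
It fails at once if the mug is shifted by more than 30 mm (distance of mug from where it was at the start of the episode above 0.03 m).
It fails at once if the sauce bottle is shifted by more than 30 mm (distance of sauce from where it was at the start of the episode above 0.03 m).
It also fails if it takes over 61 s, if anything falls off the work surface, if the arm or the gripper's body presses on something with over 40 N, if the wrist force passes 120 N, or if a joint passes its speed limit or range.

### The arm

A 7-joint arm with a two-finger parallel gripper is mounted at the origin on the work surface. World frame = base frame: x ahead of the robot, y to its left, z up, the work surface at z = 0. Lengths are in mm, angles in degrees, forces in N, time in s.
With the tool pointing down it reaches from about 425 to 875 mm from the base axis. Payload 8.4 kg.
Tool frame: the origin (TCP) lies between the finger pads; the fingertips stand 25 mm ahead of it and the grasp point (between the pads) lies 6 mm ahead of it; z points along the fingers, y is the direction in which the jaws open and shut (so a half turn about z gives the same grasp; the last joint's range is limited). The gripper opens to 87 mm and grips with 3 to 60 N. Pads are 19 mm wide; open, the fingers measure 117 mm over their backs; the gripper's body (75 mm by 190 mm) begins 51 mm behind the grasp point.
Start: joints at [67.082, 19.091, 2.286, 83.961, -0.768, 76.965, -3.352], TCP at [192.563, -620.793, 247.546] pointing down, gripper open.
Joint ranges: [-147.57, 147.57], [-21.85, 119.76], [-74.77, 79.35], [14.55, 137.4], [-85.83, 265.84], [4.83, 119.75], [-152.11, 152.11]. Speed limits (degrees/s): [127.2, 127.2, 159.86, 159.86, 180, 180, 180].

### API

Orientations are given as [roll, pitch, yaw] about the fixed x, y, z axes, in that order (R = Rz(yaw) Ry(pitch) Rx(roll)).
In Python, from cell import env gives the robot as it stands.
- The arm moves only by the tool jog_arm, never from a script. Its arguments are lists of equal length, an entry for each row: "dr": the turn, a rotation vector about the tool's x, y, z in degrees, a list of three; "slide": the shift along the tool's x, y, z in cm, a list of three; "hand": the gripper's target within -1 to 1 (fully open at 1, half-way at 0, shut at -1). A call has exactly 8 rows; each row shifts and turns the commanded pose from where the row before left it, along the tool's axes as they then stand; what a row does not reach is not made up. A row lasts 1/12 s, in which the tool goes at most 41.7 mm and 7.16 degrees, less where a joint would pass 70% of its speed; a pose out of reach is approached as far as the arm can. A call with a gripper value outside its range is refused whole. The fingers move at their own pace and stop on an object; "grip_force" is the grip in N (left out, the last holds). Time passes only in rows, so rows that do not move let the fingers close, or fill a call up. It gives the time, the measured TCP pose, the force and the opening at its end, in the units of the state.
- env.state(): the state, without advancing time (a new reading comes with each control period).
- env.capture(name): name is "scene" or "top" or "wrist"; returns a dict with "image" (400x640x3 uint8, red, green, blue), "z_map" (400x640 float32, mm along the optical axis (not along the pixel's ray), 0 where there is no reading), "fx", "fy", "cx", "cy" (pixels), "world_to_cam" (4x4, takes a point from world to camera coordinates); the wrist camera has in their place "hand_eye" (4x4, takes a point from camera to tool coordinates, whose origin is the TCP and whose axes are the flange's). Camera axes: x right, y down, z forward; pixel columns grow to the right and rows downward; lengths in mm; the calibration is good to about 2 mm. The wrist camera is an equidistant fisheye: a pixel r from the principal point sees the ray r / f radians off the axis. A picture is of the moment at which its call begins: read the wrist's pose just before it.
- env.close_job(): hands the job in, once; it reports no verdict.
The state is a dict: "time": time; "q": joint angles; "qd": joint speeds; "joint_torque": joint torques, N m; "eef_pos": TCP position; "ee_rot": TCP orientation; "force": force on the tool from outside, world axes, zero at the start; "ft_torque": the same for the moment, N m; "gripper_width": finger opening in mm.
Only numpy, scipy, OpenCV 4.12 (cv2) and the standard library are available. Lean on these libraries where they do the work, as an engineer would, in place of code of your own. Each camera call takes 0.05 s, during which the arm holds its last target.

## Working session

There is one attempt and no reset: what is moved stays moved. The work goes in short steps, Python scripts to look and compute and a tool call to move; the robot and the scene stay as the last step left them, time stands still between calls to the robot, and variables do not carry over. Pictures are saved under pics/ and viewed, and the job is handed in when it is done.

Besides the shell and the picture viewer there is one more tool, called after "Request:" by a JSON object that holds its "method" and its "body". jog_arm: Moves the arm, as the interface text tells. Its arguments: {"type":"object","properties":{"dr":{"type":"array"},"slide":{"type":"array"},"hand":{"type":"array"},"grip_force":{"type":"number"}},"required":["dr","slide","hand"]}

```bash
mkdir -p pics; ls
cat > h.py <<'E'
import numpy as np, cv2
from scipy.spatial.transform import Rotation as R
from cell import env
def cap(n,save=None):
    c=env.capture(n)
    if save: cv2.imwrite('pics/'+save+'.png',c['image'][:,:,::-1])
    return c
def world(c,u,v,z=None):
    # point at depth z_map or intersect plane z=z
    M=np.linalg.inv(c['world_to_cam'])
    d=np.array([(u-c['cx'])/c['fx'],(v-c['cy'])/c['fy'],1.])
    o=M[:3,3]; dw=M[:3,:3]@d
    if z is None: s=c['z_map'][int(round(v)),int(round(u))]
    else: s=(z-o[2])/dw[2]
    return o+s*dw
def crop(img,u0,v0,u1,v1,k,name):
    im=cv2.resize(img[v0:v1,u0:u1],None,fx=k,fy=k,interpolation=cv2.INTER_CUBIC)
    cv2.imwrite('pics/'+name+'.png',im[:,:,::-1])
E
python3 - <<'E'
from h import *
import pickle
print(env.state())
for n in ['scene','top','wrist']:
    c=cap(n,n+'0'); pickle.dump(c,open(n+'0.pkl','wb'))
    print(n,{k:(v if k not in('image','z_map') else v.shape) for k,v in c.items()})
E
```

```text
pics
{'time': 0.0, 'q': array([67.08148448, 19.13281337,  2.28566103, 84.01104191, -0.76807443,
       76.96272837, -3.35315369]), 'qd': array([ 0.03069341, -0.00843296, -0.0345012 ,  0.05780009, -0.0742359 ,
        0.06260915,  0.0540532 ]), 'joint_torque': array([ 2.73947035e-04, -6.56362724e+01,  1.33538615e+00, -4.03806067e+01,
       -5.97895612e-02,  4.48521052e-02,  1.60838053e-04]), 'eef_pos': array([ 192.43086828, -620.43040946,  246.64771929]), 'ee_rot': array([-1.79908888e+02,  6.31073877e-03,  1.72313704e+01]), 'force': array([-0.00882647,  0.13529072,  0.13559673]), 'ft_torque': array([-0.03728463, -0.00359766, -0.05696458]), 'gripper_width': 87.16586806823187}
scene {'image': (400, 640, 3), 'z_map': (400, 640), 'fx': 384.45009874365957, 'fy': 384.45009874365957, 'cx': 319.6622527576261, 'cy': 196.9646663545546, 'world_to_cam': array([[ 2.64130007e-01,  9.64355458e-01, -1.59339595e-02,
        -1.41215177e+02],
       [ 7.65413220e-01, -2.19635853e-01, -6.04898913e-01,
        -4.12327149e+02],
       [-5.86837237e-01,  1.47575891e-01, -7.96142835e-01,
         1.527564
[... 413 characters left out ...]
   5.72810593e+02],
       [ 2.20591950e-01,  2.05931580e-02, -9.75148765e-01,
         1.07150790e+03],
       [ 0.00000000e+00,  0.00000000e+00,  0.00000000e+00,
         1.00000000e+00]])}
wrist {'image': (400, 640, 3), 'z_map': (400, 640), 'fx': 309.70691628693146, 'fy': 309.70691628693146, 'cx': 320.1400938201599, 'cy': 195.16638610838783, 'hand_eye': array([[-1.14585550e-03, -9.67311553e-01, -2.53588342e-01,
         6.94008484e+01],
       [ 9.99999060e-01, -9.17596465e-04, -1.01839365e-03,
        -9.84870123e-01],
       [ 7.52412178e-04, -2.53589271e-01,  9.67311695e-01,
        -1.36787586e+02],
       [ 0.00000000e+00,  0.00000000e+00,  0.00000000e+00,
         1.00000000e+00]])}
```

View pics/top0.png

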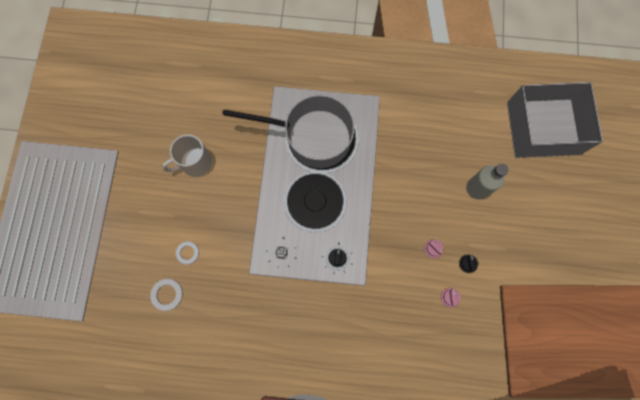

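View pics/scene0.png

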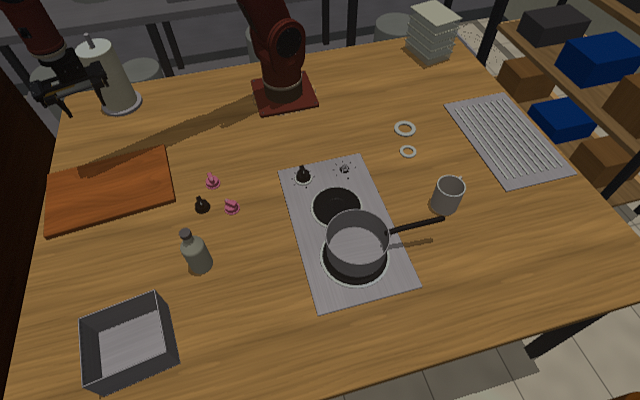

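View pics/wrist0.png

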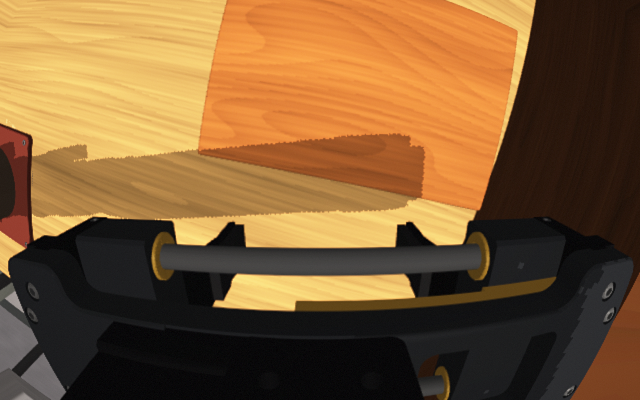

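The top view shows two rings: (187,253) and (166,295). The first is smaller, so it is the candidate trim. Three loose knobs are visible: black at (469,263), pink at (435,248) and (451,297). The black one fits the description. The bare spindle is at (282,253) and the fitted neighbour at (338,258). I'll confirm these in crops.

Run:
```python
from h import *
import pickle
c=pickle.load(open('top0.pkl','rb'))
a=[]
for (u,v) in [(180,272),(282,255),(338,256),(458,268)]:
    im=c['image'][v-40:v+40,u-40:u+40]; a.append(cv2.resize(im,None,fx=4.8,fy=4.8,interpolation=cv2.INTER_CUBIC)[:, :])
im=np.vstack([np.hstack(a[:2]),np.hstack(a[2:])]); im=cv2.resize(im,(600,600)); cv2.imwrite('pics/crops0.png',im[:,:,::-1])
print(im.shape)
```

```text
(600, 600, 3)
```

View pics/crops0.png

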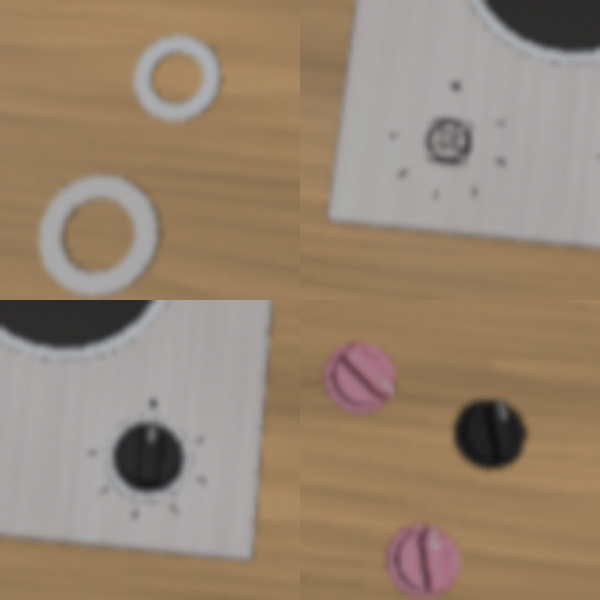

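Run:
```python
from h import *
import pickle
np.set_printoptions(precision=1,suppress=True)
c=pickle.load(open('top0.pkl','rb'))
im=c['image']
def seg(u,v,mask):
    n,l,s,cen=cv2.connectedComponentsWithStats(mask.astype(np.uint8))
    return l,s,cen
hsv=cv2.cvtColor(im,cv2.COLOR_RGB2HSV)
g=(hsv[...,1]<60)&(hsv[...,2]>110)
n,l,s,cen=cv2.connectedComponentsWithStats(g.astype(np.uint8))
for i in range(1,n):
    if s[i][4]>80: print(cen[i],s[i],world(c,*cen[i],z=6))
# ring fits
for (u,v) in [(187,253),(166,295)]:
    sub=np.zeros_like(g,np.uint8); sub[v-20:v+21,u-20:u+21]=g[v-20:v+21,u-20:u+21]
    cs,_=cv2.findContours(sub,cv2.RETR_EXTERNAL,cv2.CHAIN_APPROX_NONE)
    k=max(cs,key=cv2.contourArea).reshape(-1,2)
    W=np.array([world(c,*p,z=6)[:2] for p in k]); ce,r=cv2.minEnclosingCircle(W.astype(np.float32)); print('ring',ce,r,W.mean(0))
b=(hsv[...,2]<50).astype(np.uint8)
n,l,s,cen=cv2.connectedComponentsWithStats(b)
for i in range(1,n):
    if 20<s[i][4]<2000 and 150<cen[i][0]<500 and cen[i][1]>150: print('blk',cen[i],s[i],world(c,*cen[i],z=6))
sp=world(c,281.5,252.6,8+8);od=world(c,283.3,237.9,8);no=world(c,338.8,243.7,8);nk=world(c,337.5,257.9,8+8+20)
print(sp,od,no,nk, 'dots dir',np.degrees(np.arctan2(*(od-no)[:2])), np.linalg.norm(od-no))
kn=world(c,468.7,263.5,10);print('knob',kn, 'depths',c['z_map'][263,469])
for (u,v) in [(281,252),(187,253),(469,263),(340,270)]:print(world(c,u,v))
```

```text
[149.8  35.5] [    0     0   379   199 12299] [1022.1  544.7    6. ]
[437.3  21.1] [426   0  23  44 704] [1148.3 -252.9    6. ]
[569.1  26.5] [ 488    0  152   61 7957] [1168.6 -622.6    6. ]
[316.3 190.2] [  249    86   131   200 16557] [624.5  36.6   6. ]
[551.2 121.9] [ 525   99   53   46 2022] [ 874.9 -569.5    6. ]
[186.2 154.6] [162 134  42  37 545] [686.3 386.8   6. ]
[ 52.7 228.5] [    0   141   118   181 16671] [457.9 691.2   6. ]
[490.  178.6] [480 166  25  23 315] [ 700.7 -409.5    6. ]
[186.9 252.6] [175 241  24  24 302] [431.3 343.1   6. ]
[165.8 294.4] [150 278  33  33 555] [324.4 377.8   6. ]
[307.8 397.1] [289 395  38   5 131] [123.8   5.9   6. ]
ring (431.8294372558594, 343.3951721191406) 29.512187957763672 [431.6 343. ]
ring (324.8787841796875, 377.7492370605469) 39.770938873291016 [324.8 377.9]
blk [343.  155.8] [322 137  33  32 131] [724.4 -23.7   6. ]
blk [337.1 258.1] [330 250  16  16 190] [455.2 -32.8   6. ]
blk [467.8 263.7] [460 256  17  16 207] [ 473.9 -358.6    6. ]
[453.8 106.2  16. ] [492.  106.8   8. ] [491.4 -33.7   8. ] [452.3 -32.9  36. ] dots dir 0.2778289581598908 140.5074506410078
knob [ 474.  -359.6   10. ] depths 1140.6792
[453.7 106.5  28.8]
[430.8 344.1   0.8]
[ 472.9 -354.5   28.5]
[426.3 -42.6   7.1]
```

The small ring is r≈29.5 mm at (431.6,343.2) and the black knob is at about (474,−359.5). The spindle is at about (454,106.6), with the hob's x axis aligned to world x. First I'll move over the black knob for a closer look.

Request:
{"method": "jog_arm", "body": {"dr": [[0,0,0],[0,0,0],[0,0,0],[0,0,0],[0,0,0],[0,0,0],[0,0,0],[0,0,0]], "slide": [[2,-1,0.5],[3.1,-1.6,0.8],[3.1,-1.6,0.8],[3.1,-1.6,0.8],[3.1,-1.6,0.8],[3.1,-1.6,0.8],[3.1,-1.6,0.8],[3.1,-1.6,0.8]], "hand": [0,0,0,0,0,0,0,0], "grip_force": 30}}

```text
time: 0.82
eef_pos: [383.6, -432.6, 186.1]
ee_rot: [-180.0, 0.0, 17.2]
force: [0.3, -1.6, -0.6]
gripper_width: 46.0
```

Request:
{"method": "jog_arm", "body": {"dr": [[0,0,0],[0,0,0],[0,0,0],[0,0,0],[0,0,0],[0,0,0],[0,0,0],[0,0,0]], "slide": [[3,-1.6,0.8],[2,-1,0.8],[1,-0.8,0.8],[0.5,-0.5,0],[0,0,0],[0,0,0],[0,0,0],[0,0,0]], "hand": [0,0,0,0,0,0,0,0]}}

```text
time: 1.48
eef_pos: [432.2, -379.2, 163.1]
ee_rot: [179.9, 0.0, 17.1]
force: [0.1, 0.1, -0.1]
gripper_width: 43.6
```

```bash
cat >> h.py <<'E'
import pickle
def wcap(name):
    s=env.state(); c=cap('wrist',name); c['state']=s
    pickle.dump(c,open(name+'.pkl','wb')); return c
def Tt(s):
    T=np.eye(4); T[:3,:3]=R.from_euler('xyz',s['ee_rot'],degrees=True).as_matrix(); T[:3,3]=s['eef_pos']; return T
def wworld(c,u,v,z):
    x=(u-c['cx'])/c['fx']; y=(v-c['cy'])/c['fy']; r=np.hypot(x,y)
    d=np.array([x/r*np.sin(r),y/r*np.sin(r),np.cos(r)]) if r>0 else np.array([0,0,1.])
    M=Tt(c['state'])@c['hand_eye']; o=M[:3,3]; dw=M[:3,:3]@d
    return o+(z-o[2])/dw[2]*dw
def st():
    s=env.state(); np.set_printoptions(precision=2,suppress=True)
    print('t',round(s['time'],2),'pos',s['eef_pos'],'rot',s['ee_rot'],'F',s['force'],'w',round(s['gripper_width'],1),'q',s['q'])
def delta(target,yaw):
    s=env.state(); Rm=R.from_euler('xyz',s['ee_rot'],degrees=True); 
    d=Rm.inv().apply(np.array(target)-s['eef_pos'])/10
    Rt=R.from_euler('xyz',[180,0,yaw],degrees=True)
    print('slide cm',d,'dr',(Rm.inv()*Rt).as_rotvec(degrees=True))
E
python3 - <<'E'
from h import *
st(); wcap('w1')
E
```

```text
t 1.48 pos [ 432.25 -379.24  163.05] rot [179.95   0.    17.08] F [ 0.13  0.13 -0.06] w 43.6 q [ 44.59  14.29  -9.04 100.38   2.48  65.48 -38.12]
```

View pics/w1.png

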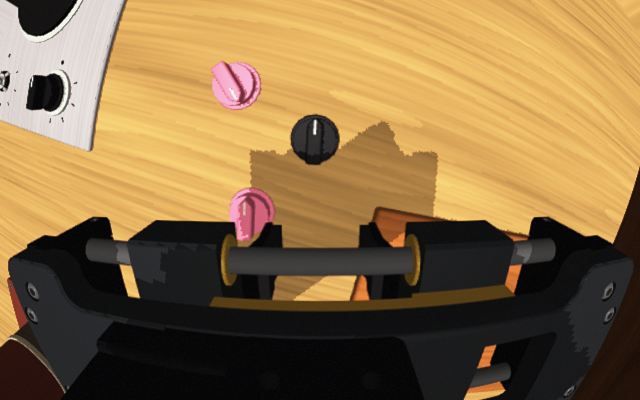

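The black knob is at (315,139) with its pale pointer line pointing up-image. The pink ones are at (236,85) and (252,212). I'll enlarge.

Run:
```python
from h import *
c=pickle.load(open('w1.pkl','rb'))
crop(c['image'],280,105,350,175,8,'w1k')
```

```text
(no output)
```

View pics/w1k.png

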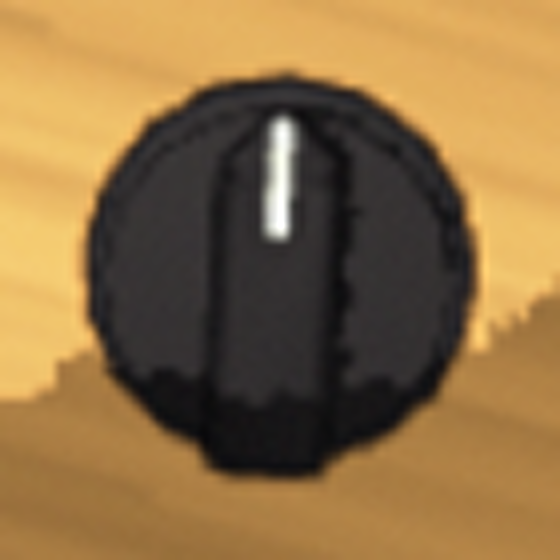

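Run:
```python
from h import *
c=pickle.load(open('w1.pkl','rb'))
P=lambda a,b,z: wworld(c,280+a/8,105+b/8,z)
t=P(283,118,38);b=P(277,238,38);r=P(268,405,38)
print(t,b,r,[np.degrees(np.arctan2((t-x)[1],(t-x)[0])) for x in (b,r)])
# skirt edge points z~2.5
pts=np.array([P(*p,3)[:2] for p in [(88,265),(472,265),(285,75),(150,132),(415,130),(440,380),(130,390)]])
A=np.c_[2*pts,np.ones(len(pts))]; x=np.linalg.lstsq(A,(pts**2).sum(1),rcond=None)[0]
print(pts,x[:2],np.sqrt(x[2]+x[0]**2+x[1]**2))
```

```text
[ 493.8777405  -355.01421302   38.        ] [ 481.54157125 -358.10630945   38.        ] [ 464.21169244 -362.35946333   38.        ] [np.float64(14.071445207401531), np.float64(13.906634517768474)]
[[ 469.71715741 -337.38518636]
 [ 483.07645792 -381.36754279]
 [ 498.28836879 -353.36932855]
 [ 487.15865559 -339.97575535]
 [ 496.52766736 -370.04073494]
 [ 468.65157315 -381.87637074]
 [ 456.60579435 -346.49761982]] [ 475.72371215 -359.72838674] 23.14051602791351
```

```bash
cat >> h.py <<'E'
def plan(target,yaw,n,start=None):
    "n rows moving, trapezoid; prints rounded slide/dr rows, compensating rounding"
    s=env.state(); p0=np.array(s['eef_pos']) ; y0=s['ee_rot'][2]
    if start is not None: p0=np.array(start[:3]); y0=start[3]
    dy=(yaw-y0+180)%360-180
    w=np.ones(n)
    if n>=4: w[0]=w[-1]=.5
    w/=w.sum(); cum=np.cumsum(w)
    p=p0.copy(); y=y0
    S=[];D=[]
    for k in range(n):
        tp=p0+(np.array(target)-p0)*cum[k]; ty=y0+dy*cum[k]
        a=np.radians(y); d=(tp-p)/10
        sl=np.round([d[0]*np.cos(a)+d[1]*np.sin(a), d[0]*np.sin(a)-d[1]*np.cos(a), -d[2]],2)
        p=p+10*np.array([sl[0]*np.cos(a)+sl[1]*np.sin(a), sl[0]*np.sin(a)-sl[1]*np.cos(a), -sl[2]])
        r=np.round(-(ty-y),1); y-=r
        S.append(sl.tolist()); D.append([0,0,float(r)])
    while len(S)%8: S.append([0,0,0]);D.append([0,0,0])
    for i in range(0,len(S),8):
        print('dr',D[i:i+8]); print('slide',S[i:i+8])
    print('end',p,y)
E
python3 - <<'E'
from h import *
plan([454,65,165],90,16)
E
```

```text
dr [[0, 0, -2.4], [0, 0, -4.9], [0, 0, -4.9], [0, 0, -4.8], [0, 0, -4.9], [0, 0, -4.8], [0, 0, -4.9], [0, 0, -4.9]]
slide [[0.5, -1.39, -0.01], [1.13, -2.75, -0.01], [1.35, -2.63, -0.01], [1.57, -2.51, -0.02], [1.78, -2.37, -0.01], [1.98, -2.21, -0.01], [2.15, -2.04, -0.02], [2.32, -1.85, -0.01]]
dr [[0, 0, -4.8], [0, 0, -4.9], [0, 0, -4.8], [0, 0, -4.9], [0, 0, -4.9], [0, 0, -4.8], [0, 0, -4.9], [0, 0, -2.4]]
slide [[2.47, -1.64, -0.01], [2.59, -1.43, -0.02], [2.71, -1.2, -0.01], [2.8, -0.97, -0.01], [2.87, -0.73, -0.02], [2.93, -0.48, -0.01], [2.95, -0.23, -0.01], [1.48, 0.01, -0.01]]
end [454.0016617   64.96776505 165.01692053] 89.99608487812121
```

Request:
{"method": "jog_arm", "body": {"dr": [[0,0,-2.4],[0,0,-4.9],[0,0,-4.9],[0,0,-4.8],[0,0,-4.9],[0,0,-4.8],[0,0,-4.9],[0,0,-4.9]], "slide": [[0.5,-1.4,0],[1.1,-2.75,0],[1.35,-2.6,0],[1.6,-2.5,0],[1.8,-2.4,0],[2.0,-2.2,0],[2.15,-2.0,0],[2.3,-1.85,0]], "hand": [0.5,1,1,1,1,1,1,1]}}

```text
time: 2.2
eef_pos: [443.6, -154.2, 162.8]
ee_rot: [180.0, 0.0, 54.0]
force: [0.8, 0.0, -0.3]
gripper_width: 84.9
```

Request:
{"method": "jog_arm", "body": {"dr": [[0,0,-4.8],[0,0,-4.9],[0,0,-4.8],[0,0,-4.9],[0,0,-4.9],[0,0,-4.8],[0,0,-4.9],[0,0,-2.4]], "slide": [[2.5,-1.65,0],[2.6,-1.4,0],[2.7,-1.2,0],[2.8,-1.0,0],[2.9,-0.7,0],[2.9,-0.5,0],[2.95,-0.2,0],[1.5,0,0]], "hand": [1,1,1,1,1,1,1,1]}}

```text
time: 2.87
eef_pos: [454.3, 70.2, 163.0]
ee_rot: [179.9, -0.0, 90.6]
force: [-0.2, 0.6, 1.0]
gripper_width: 87.0
```

Run:
```python
from h import *
st(); wcap('w2')
```

```text
t 2.87 pos [454.27  70.19 163.  ] rot [179.95  -0.03  90.64] F [-0.22  0.56  0.97] w 87.0 q [ 21.1    2.76 -35.85 114.1    1.79  63.61 -14.87]
```

View pics/w2.png

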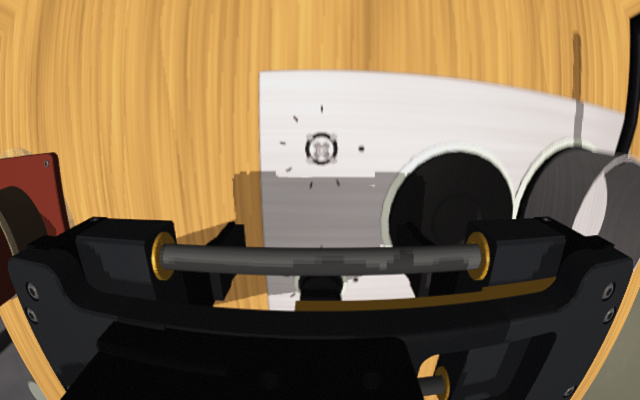

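The bare spindle is at (321,149), its off dot at (361,149). The neighbour knob is hidden below the gripper bar at (320,288).

Run:
```python
from h import *
c=pickle.load(open('w2.pkl','rb'))
crop(c['image'],286,115,376,185,8,'w2k')
```

```text
(no output)
```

View pics/w2k.png

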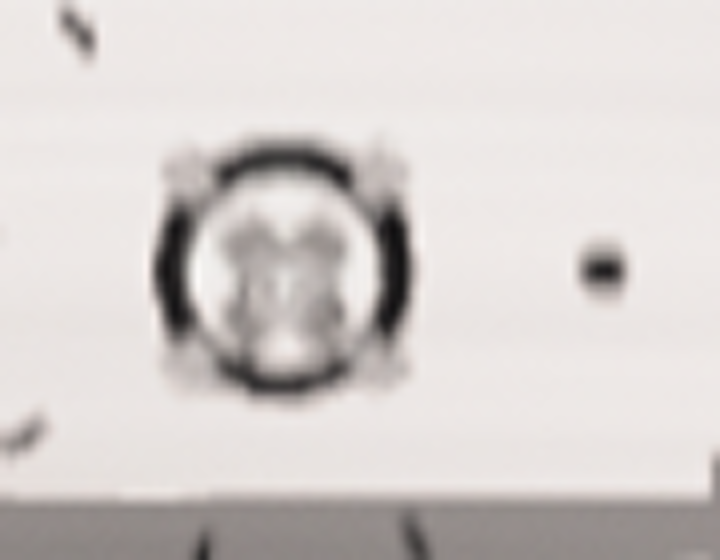

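Run:
```python
from h import *
c=pickle.load(open('w2.pkl','rb'))
P=lambda a,b,z: wworld(c,286+a/8,115+b/8,z)
print('boss',P(284.5,268.5,13),'clips',P(286,271,11),'sh',P(285,272,16),'dot',P(604,269.5,8))
plan([431.6,343.2,80],60,11)
st()
```

```text
boss [455.22386362 110.10698713  13.        ] clips [455.41307403 109.60554722  11.        ] sh [455.2692914  110.01524391  16.        ] dot [493.16985063 110.11161414   8.        ]
dr [[0, 0, 1.5], [0, 0, 3.1], [0, 0, 3.1], [0, 0, 3.1], [0, 0, 3.1], [0, 0, 3.0], [0, 0, 3.1], [0, 0, 3.1]]
slide [[1.36, -0.1, 0.42], [2.71, -0.26, 0.83], [2.69, -0.4, 0.83], [2.67, -0.56, 0.83], [2.64, -0.69, 0.83], [2.59, -0.84, 0.83], [2.54, -0.97, 0.83], [2.49, -1.11, 0.83]]
dr [[0, 0, 3.1], [0, 0, 3.1], [0, 0, 1.5], [0, 0, 0], [0, 0, 0], [0, 0, 0], [0, 0, 0], [0, 0, 0]]
slide [[2.43, -1.24, 0.83], [2.35, -1.37, 0.83], [1.14, -0.75, 0.42], [0, 0, 0], [0, 0, 0], [0, 0, 0], [0, 0, 0], [0, 0, 0]]
end [431.58723327 343.22699913  79.95082123] 59.99429824020468
t 2.92 pos [454.37  71.75 163.05] rot [179.94  -0.07  90.79] F [-0.26  3.11 -0.01] w 86.7 q [ 21.03   2.8  -35.96 114.06   1.78  63.6  -14.88]
```

Run:
```python
from h import *
c=wcap('w2b'); st()
crop(c['image'],286,115,376,185,8,'w2bk')
plan([431.6,300,120],90,8)
```

```text
t 2.97 pos [454.46  69.28 162.86] rot [179.96  -0.03  90.48] F [-0.71 -0.8   0.16] w 87.1 q [ 21.14   2.79 -35.78 114.09   1.8   63.61 -14.93]
dr [[0, 0, 0.0], [0, 0, 0.1], [0, 0, 0.1], [0, 0, 0.0], [0, 0, 0.1], [0, 0, 0.1], [0, 0, 0.0], [0, 0, 0.1]]
slide [[1.65, -0.15, 0.31], [3.3, -0.3, 0.61], [3.3, -0.3, 0.61], [3.29, -0.31, 0.61], [3.3, -0.31, 0.62], [3.3, -0.32, 0.61], [3.29, -0.32, 0.61], [1.65, -0.16, 0.31]]
end [431.64 299.97 119.96] 89.97724927246215
```

View pics/w2bk.png

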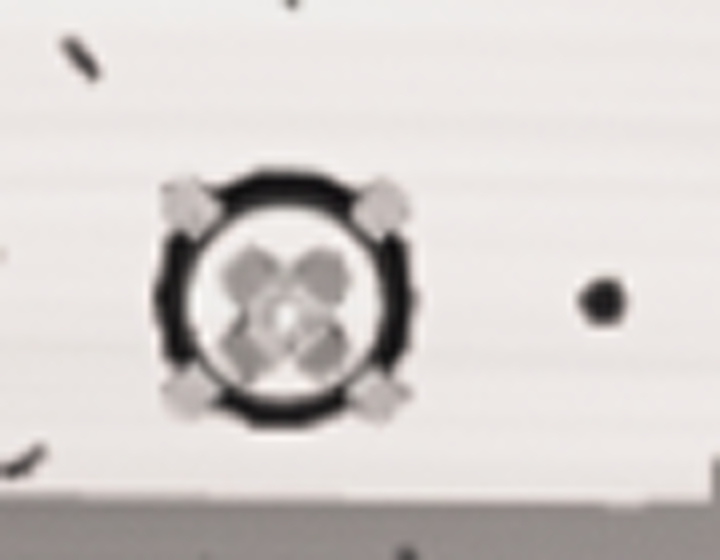

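Run:
```python
from h import *
c=pickle.load(open('w2b.pkl','rb'))
P=lambda a,b,z: wworld(c,286+a/8,115+b/8,z)
print('boss',P(284.5,298,13),'clips',P(286,300,11),'sh',P(285,303,16),'dot',P(602,301,8))
```

```text
boss [455.2864813  108.30595522  13.        ] clips [455.477259   107.84057902  11.        ] sh [455.33370729 108.07300188  16.        ] dot [493.08396089 108.08906889   8.        ]
```

Request:
{"method": "jog_arm", "body": {"dr": [[0,0,0],[0,0,0],[0,0,0],[0,0,0],[0,0,0],[0,0,0],[0,0,0],[0,0,0]], "slide": [[1.6,-0.15,0.3],[3.3,-0.3,0.6],[3.3,-0.3,0.6],[3.3,-0.3,0.6],[3.3,-0.3,0.6],[3.3,-0.3,0.6],[3.3,-0.3,0.6],[1.6,-0.15,0.3]], "hand": [1,1,1,1,1,1,1,1]}}

```text
time: 3.63
eef_pos: [432.5, 298.9, 120.0]
ee_rot: [-180.0, -0.0, 90.2]
force: [0.0, -0.2, -0.3]
gripper_width: 87.4
```

Request:
{"method": "jog_arm", "body": {"dr": [[0,0,0],[0,0,0],[0,0,0],[0,0,0],[0,0,0],[0,0,0],[0,0,0],[0,0,0]], "slide": [[0,0,0.5],[0,0,0],[0,0,0],[0,0,0],[0,0,0],[0,0,0],[0,0,0],[0,0,0]], "hand": [1,1,1,1,1,1,1,1]}}

```text
time: 4.3
eef_pos: [433.4, 296.2, 115.8]
ee_rot: [180.0, 0.0, 90.1]
force: [0.5, 0.5, 0.3]
gripper_width: 86.8
```

Run:
```python
from h import *
st(); wcap('w3')
```

```text
t 4.3 pos [433.42 296.17 115.78] rot [179.98   0.    90.09] F [0.46 0.53 0.31] w 86.8 q [  0.13  16.32 -44.58 108.37  13.12  60.49 -49.73]
```

View pics/w3.png

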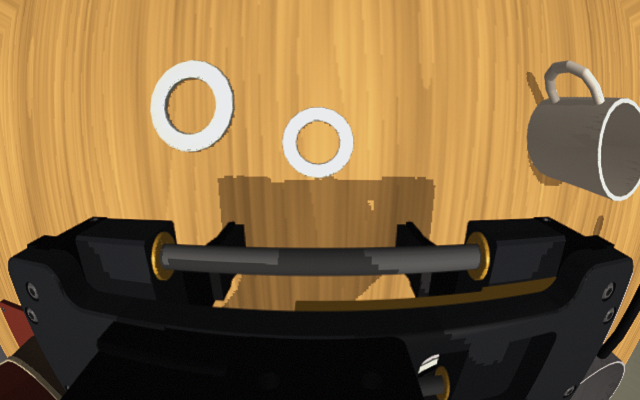

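The small ring (the trim) is at (318,143). The large look-alike is at (192,106), so I'll leave that one. I'll measure the ring.

```bash
cat >> h.py <<'E'
def ringfit(c,u,v,z,h=50,thr=170):
    im=c['image']; hsv=cv2.cvtColor(im,cv2.COLOR_RGB2HSV)
    g=((hsv[...,1]<50)&(hsv[...,2]>thr)).astype(np.uint8); m=np.zeros_like(g); m[max(v-h,0):v+h,u-h:u+h]=g[max(v-h,0):v+h,u-h:u+h]
    cs,_=cv2.findContours(m,cv2.RETR_EXTERNAL,cv2.CHAIN_APPROX_NONE); k=max(cs,key=cv2.contourArea).reshape(-1,2)
    pts=np.array([wworld(c,*p,z)[:2] for p in k]); A=np.c_[2*pts,np.ones(len(pts))]; x=np.linalg.lstsq(A,(pts**2).sum(1),rcond=None)[0]
    return x[:2],np.sqrt(x[2]+x[0]**2+x[1]**2)
E
python3 - <<'E'
from h import *
c=pickle.load(open('w3.pkl','rb')); print(ringfit(c,318,142,6))
st(); plan([431.8,343.2,60],90,8)
E
```

```text
(array([431.28089218, 345.3594037 ]), np.float64(27.846735180783856))
t 4.35 pos [433.33 296.33 115.75] rot [179.98  -0.    90.11] F [ 0.57  0.74 -0.03] w 87.0 q [  0.11  16.32 -44.59 108.37  13.12  60.49 -49.73]
dr [[0, 0, 0.0], [0, 0, 0.0], [0, 0, 0.0], [0, 0, 0.1], [0, 0, -0.0], [0, 0, -0.0], [0, 0, 0.0], [0, 0, 0.0]]
slide [[0.33, -0.01, 0.4], [0.67, -0.02, 0.79], [0.67, -0.02, 0.8], [0.67, -0.02, 0.8], [0.67, -0.02, 0.79], [0.67, -0.03, 0.8], [0.67, -0.02, 0.8], [0.34, -0.01, 0.39]]
end [431.78 343.23  60.05] 90.01127291891251
```

Request:
{"method": "jog_arm", "body": {"dr": [[0,0,0],[0,0,0],[0,0,0],[0,0,0],[0,0,0],[0,0,0],[0,0,0],[0,0,0]], "slide": [[0.4,0,0.4],[0.8,-0.05,0.8],[0.9,-0.05,0.9],[0.9,-0.05,0.9],[0.8,0,0.9],[0.6,0,0.8],[0.4,0,0.8],[0,0,0.6]], "hand": [1,1,1,1,1,1,1,1]}}

```text
time: 5.02
eef_pos: [431.1, 345.4, 53.6]
ee_rot: [-180.0, -0.0, 90.2]
force: [-0.0, -0.2, 0.6]
gripper_width: 86.7
```

Request:
{"method": "jog_arm", "body": {"dr": [[0,0,0],[0,0,0],[0,0,0],[0,0,0],[0,0,0],[0,0,0],[0,0,0],[0,0,0]], "slide": [[0,0,0.6],[0,0,0.5],[0,0,0.5],[0,0,0.4],[0,0,0.3],[0,0,0.2],[0,0,0],[0,0,0]], "hand": [1,1,1,1,1,1,1,1]}}

```text
time: 5.68
eef_pos: [431.6, 344.5, 29.7]
ee_rot: [180.0, -0.0, 90.1]
force: [-0.7, -0.4, -0.4]
gripper_width: 87.2
```

Run:
```python
from h import *
st(); wcap('w4')
```

```text
t 5.68 pos [431.64 344.55  29.67] rot [179.99  -0.    90.13] F [-0.69 -0.36 -0.36] w 87.2 q [ -8.43  26.33 -41.5  108.42  21.53  53.24 -60.  ]
```

View pics/w4.png

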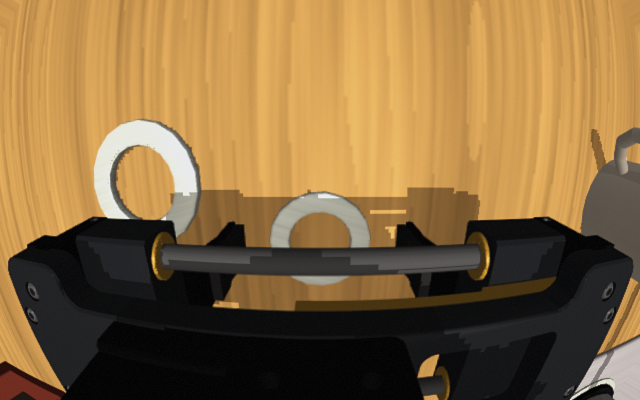

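The ring sits centred between the fingers at about (320,240). I'll lower the last 3 mm and grip.

Request:
{"method": "jog_arm", "body": {"dr": [[0,0,0],[0,0,0],[0,0,0],[0,0,0],[0,0,0],[0,0,0],[0,0,0],[0,0,0]], "slide": [[0,0,0.15],[0,0,0.15],[0,0,0],[0,0,0],[0,0,0],[0,0,0],[0,0,0],[0,0,0]], "hand": [1,1,1,0.2,-0.2,-0.2,-0.2,-0.2], "grip_force": 25}}

```text
time: 6.4
eef_pos: [431.6, 344.6, 26.6]
ee_rot: [180.0, -0.0, 90.1]
force: [0.6, -0.5, 0.4]
gripper_width: 61.6
```

Run:
```python
from h import *
st()
```

```text
t 6.4 pos [431.58 344.58  26.64] rot [180.    -0.01  90.13] F [ 0.6  -0.47  0.4 ] w 61.6 q [ -8.56  26.58 -41.37 108.52  21.75  52.95 -60.17]
```

Request:
{"method": "jog_arm", "body": {"dr": [[0,0,0],[0,0,0],[0,0,0],[0,0,0],[0,0,0],[0,0,0],[0,0,0],[0,0,0]], "slide": [[0,0,0],[0,0,0],[0,0,0],[0,0,0],[0,0,-0.5],[0,0,-1.5],[0,0,-2],[0,0,-2]], "hand": [-0.2,-0.2,-0.2,-0.2,-0.2,-0.2,-0.2,-0.2]}}

```text
time: 7.07
eef_pos: [431.1, 344.4, 87.2]
ee_rot: [-179.9, 0.0, 90.2]
force: [0.6, 0.3, -1.5]
gripper_width: 55.9
```

Run:
```python
from h import *
st(); wcap('w5')
```

```text
t 7.07 pos [431.07 344.38  87.17] rot [-179.93    0.02   90.15] F [ 0.55  0.26 -1.52] w 55.9 q [ -6.15  21.86 -43.8  106.14  17.46  58.98 -56.89]
```

View pics/w5.png

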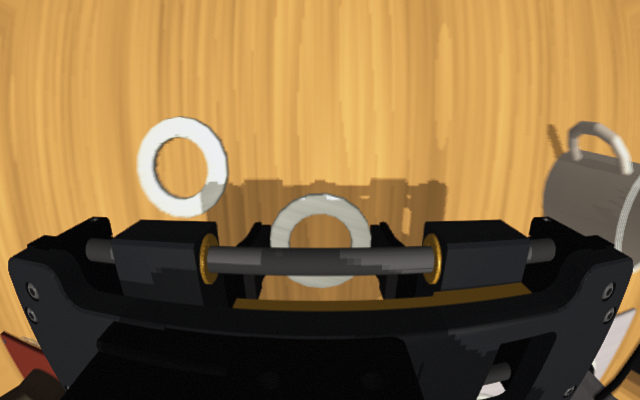

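Run:
```python
from h import *
c=pickle.load(open('w5.pkl','rb'))
crop(c['image'],260,180,380,300,5,'w5k')
```

```text
(no output)
```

View pics/w5k.png

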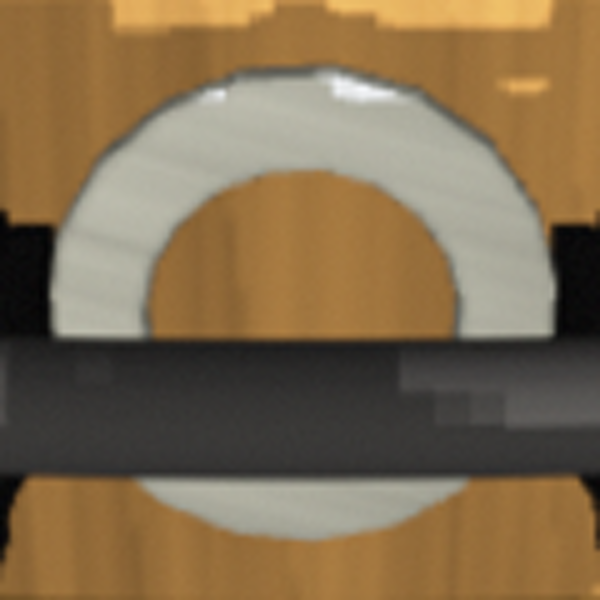

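```bash
cat >> h.py <<'E'
def circ(pts):
    A=np.c_[2*pts,np.ones(len(pts))]; x=np.linalg.lstsq(A,(pts**2).sum(1),rcond=None)[0]
    return x[:2],np.sqrt(x[2]+x[0]**2+x[1]**2), 
def wtool(c,u,v,zt):
    "point in tool coords at tool-z zt"
    x=(u-c['cx'])/c['fx']; y=(v-c['cy'])/c['fy']; r=np.hypot(x,y)
    d=np.array([x/r*np.sin(r),y/r*np.sin(r),np.cos(r)])
    M=c['hand_eye']; o=M[:3,3]; dw=M[:3,:3]@d
    return o+(zt-o[2])/dw[2]*dw
E
python3 - <<'E'
from h import *
c=pickle.load(open('w5.pkl','rb'))
px=[(304,72),(200,97),(105,155),(52,290),(553,290),(497,155),(410,92),(305,538),(140,480),(465,480)]
inn=[(304,170),(150,290),(458,290),(180,225),(430,225)]
for zt in (15,18,20.6,23,25):
    for L in (px,inn):
        p=np.array([wtool(c,260+a/5,180+b/5,zt)[:2] for a,b in L]); ce,r=circ(p)
        print(zt,ce,r)
# tilt check: per-half fits
E
```

```text
15 [3.56771205 0.25370689] 27.113218308172133
15 [3.73211788 0.43177487] 16.681149416188248
18 [2.25644433 0.25293301] 27.649089231804265
18 [2.42409951 0.43452035] 17.010838899867284
20.6 [1.1200123 0.2522623] 28.113510698952087
20.6 [1.29048359 0.43689977] 17.296569785722454
23 [0.07099813 0.2516432 ] 28.542207437857794
23 [0.24406889 0.43909616] 17.560321372665683
25 [-0.80318035  0.25112727] 28.899454720279206
25 [-0.62794336  0.44092648] 17.780114361785042
```

Run:
```python
from h import *
plan([455,107.5,85],90,10)
```

```text
dr [[0, 0, 0.0], [0, 0, 0.0], [0, 0, 0.0], [0, 0, 0.1], [0, 0, -0.0], [0, 0, -0.0], [0, 0, 0.0], [0, 0, 0.0]]
slide [[-1.33, 0.12, 0.04], [-2.65, 0.24, 0.07], [-2.65, 0.24, 0.07], [-2.65, 0.24, 0.07], [-2.65, 0.25, 0.07], [-2.65, 0.24, 0.07], [-2.65, 0.25, 0.07], [-2.66, 0.24, 0.07]]
dr [[0, 0, 0.1], [0, 0, -0.0], [0, 0, 0], [0, 0, 0], [0, 0, 0], [0, 0, 0], [0, 0, 0], [0, 0, 0]]
slide [[-2.65, 0.25, 0.07], [-1.32, 0.12, 0.03], [0, 0, 0], [0, 0, 0], [0, 0, 0], [0, 0, 0], [0, 0, 0], [0, 0, 0]]
end [454.97941831 107.52878555  85.03677643] 89.9631841364746
```

Request:
{"method": "jog_arm", "body": {"dr": [[0,0,0],[0,0,0],[0,0,0],[0,0,0],[0,0,0],[0,0,0],[0,0,0],[0,0,0]], "slide": [[-1.3,0.1,0],[-2.65,0.25,0.05],[-2.65,0.25,0.05],[-2.65,0.25,0.05],[-2.65,0.25,0.05],[-2.65,0.25,0.05],[-2.65,0.25,0.05],[-2.65,0.25,0.05]], "hand": [-0.2,-0.2,-0.2,-0.2,-0.2,-0.2,-0.2,-0.2]}}

```text
time: 7.78
eef_pos: [450.5, 144.8, 83.3]
ee_rot: [180.0, 0.0, 90.1]
force: [0.9, 0.4, -0.3]
gripper_width: 55.9
```

Request:
{"method": "jog_arm", "body": {"dr": [[0,0,0],[0,0,0],[0,0,0],[0,0,0],[0,0,0],[0,0,0],[0,0,0],[0,0,0]], "slide": [[-2.65,0.25,0.05],[-1.3,0.1,0.05],[0,0,0],[0,0,0],[0,0,0],[0,0,0],[0,0,0],[0,0,0]], "hand": [-0.2,-0.2,-0.2,-0.2,-0.2,-0.2,-0.2,-0.2]}}

```text
time: 8.45
eef_pos: [454.0, 107.5, 82.1]
ee_rot: [-180.0, -0.0, 90.2]
force: [1.0, -0.2, -0.2]
gripper_width: 56.0
```

Run:
```python
from h import *
st(); c=wcap('w6'); crop(c['image'],240,160,400,300,5,'w6k'); cap('top','t6'); cap('scene','s6')
```

```text
t 8.45 pos [454.01 107.48  82.1 ] rot [-180.     -0.02   90.22] F [ 1.   -0.21 -0.19] w 56.0 q [ 18.83  10.83 -40.18 117.74   8.57  54.24 -25.66]
```

View pics/w6k.png

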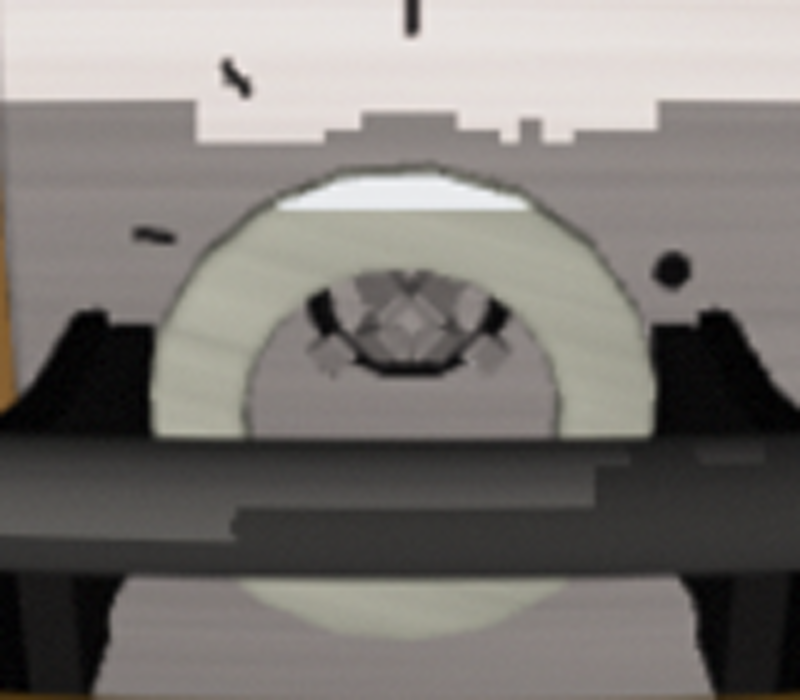

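View pics/s6.png

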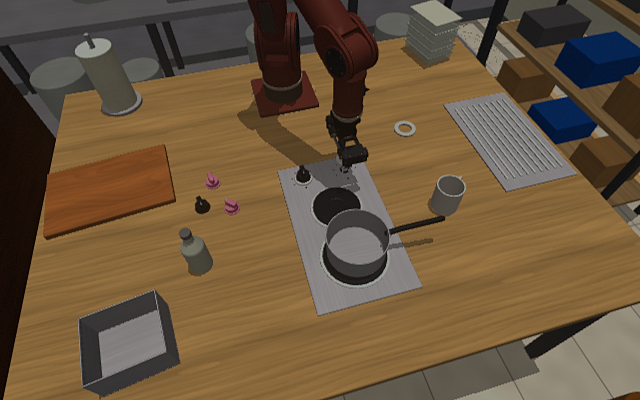

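Run:
```python
from h import *
c=pickle.load(open('w6.pkl','rb')); tz=c['state']['eef_pos'][2]
print(c['state']['eef_pos'])
P=lambda a,b,zw: wtool(c,240+a/5,160+b/5,tz-zw)
print('spindle tip z32',P(410,320,32),'dot',P(672,270,8),'clips mid z12',(P(330,352,12)+P(488,352,12))/2,'boss front z14',P(410,375,13))
px=[(405,168),(280,205),(200,275),(152,400),(655,400),(610,270),(530,203),(405,636),(245,583),(565,583)]
for zt in(18,20.6,23):
    p=np.array([wtool(c,240+a/5,160+b/5,zt)[:2] for a,b in px]); print(zt,circ(p))
inn=[(400,268),(245,400),(558,400),(290,310),(510,305)]
p=np.array([wtool(c,240+a/5,160+b/5,20.6)[:2] for a,b in inn]); print(circ(p))
```

```text
[454.00997568 107.47894812  82.09952888]
spindle tip z32 [ 2.09994336  1.19137037 50.09952888] dot [ 0.83497244 39.21615442 74.09952888] clips mid z12 [-10.05580652   1.15068341  70.09952888] boss front z14 [-13.18130226   1.28926281  69.09952888]
18 (array([2.26703628, 0.51051858]), np.float64(27.603682037932636))
20.6 (array([1.13078509, 0.51415727]), np.float64(28.067344262988335))
23 (array([0.08193785, 0.51751606]), np.float64(28.49534016303976))
(array([1.41691956, 0.16614999]), np.float64(17.391571976071873))
```

Request:
{"method": "jog_arm", "body": {"dr": [[0,0,0],[0,0,0],[0,0,0],[0,0,0],[0,0,0],[0,0,0],[0,0,0],[0,0,0]], "slide": [[0.05,0.08,0.2],[0,0,0.6],[0,0,0.8],[0,0,0.8],[0,0,0.5],[0,0,0.2],[0,0,0],[0,0,0]], "hand": [-0.2,-0.2,-0.2,-0.2,-0.2,-0.2,-0.2,-0.2]}}

```text
time: 9.27
eef_pos: [454.9, 107.2, 51.0]
ee_rot: [-180.0, -0.0, 90.1]
force: [-0.3, 0.0, -0.7]
gripper_width: 56.1
```

Run:
```python
from h import *
st(); c=wcap('w7'); crop(c['image'],240,160,400,300,5,'w7k')
```

```text
t 9.27 pos [454.87 107.2   50.97] rot [-179.98   -0.01   90.14] F [-0.29  0.03 -0.7 ] w 56.1 q [ 17.62  13.92 -39.4  119.04  11.36  50.69 -28.06]
```

View pics/w7k.png

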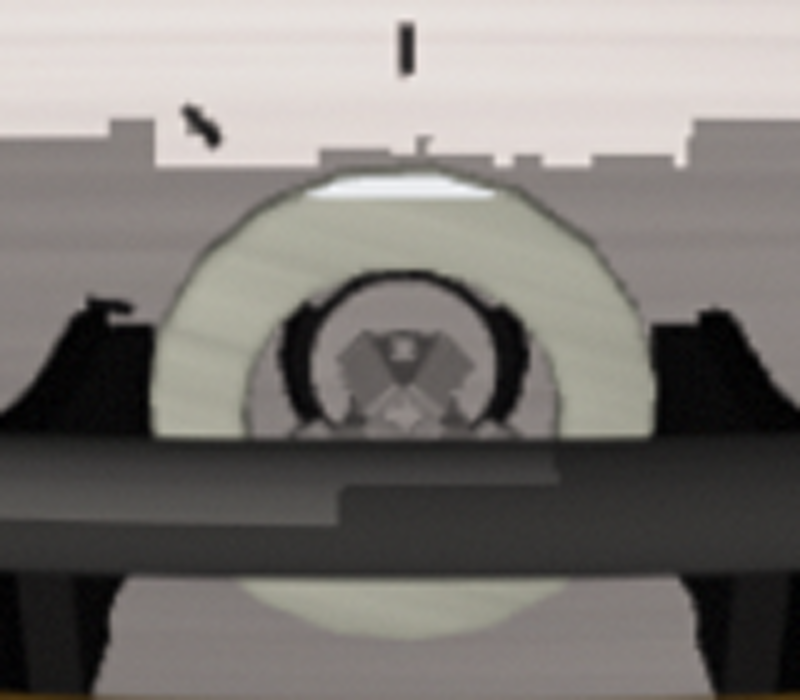

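Run:
```python
from h import *
c=pickle.load(open('w7.pkl','rb')); tz=c['state']['eef_pos'][2]
P=lambda a,b,zw: wtool(c,240+a/5,160+b/5,tz-zw)
print('tip z32',P(402,412,32),'shoulder far edge',P(403,284,16)-[11,0,0],'sh L/R',P(313,360,16),P(490,360,16),'boss L/R',P(280,365,12),P(527,365,12))
px=[(405,170),(305,195),(200,275),(152,400),(655,400),(610,270),(510,193),(405,637),(245,583),(565,583)]
for zt in(18,20.6,23):
    p=np.array([wtool(c,240+a/5,160+b/5,zt)[:2] for a,b in px]); print(zt,circ(p))
```

```text
tip z32 [ 2.68040466  0.17628472 18.97044319] shoulder far edge [ 1.0722402   0.29552041 34.97044319] sh L/R [  2.50326213 -10.42154677  34.97044319] [ 2.48785127 10.64207484 34.97044319] boss L/R [  0.25588247 -14.7225173   38.97044319] [ 0.23050425 15.42272659 38.97044319]
18 (array([2.18851253, 0.52431157]), np.float64(27.601064696300593))
20.6 (array([1.05093642, 0.52820594]), np.float64(28.06468230477117))
23 (array([0.00086617, 0.53180074]), np.float64(28.492637020282498))
```

Request:
{"method": "jog_arm", "body": {"dr": [[0,0,0],[0,0,0],[0,0,0],[0,0,0],[0,0,0],[0,0,0],[0,0,0],[0,0,0]], "slide": [[0.06,0,0],[0,0,0.2],[0,0,0.3],[0,0,0.3],[0,0,0.2],[0,0,0.2],[0,0,0.1],[0,0,0]], "hand": [-0.2,-0.2,-0.2,-0.2,-0.2,-0.2,-0.2,-0.2]}}

```text
time: 9.98
eef_pos: [455.1, 107.7, 38.1]
ee_rot: [180.0, -0.0, 90.1]
force: [0.6, 0.8, 1.9]
gripper_width: 56.0
```

Run:
```python
from h import *
st(); c=wcap('w8'); crop(c['image'],240,160,400,300,5,'w8k')
```

```text
t 9.98 pos [455.11 107.73  38.08] rot [179.99  -0.    90.14] F [0.61 0.76 1.93] w 56.0 q [ 16.98  15.23 -38.98 119.53  12.61  49.2  -29.18]
```

View pics/w8k.png

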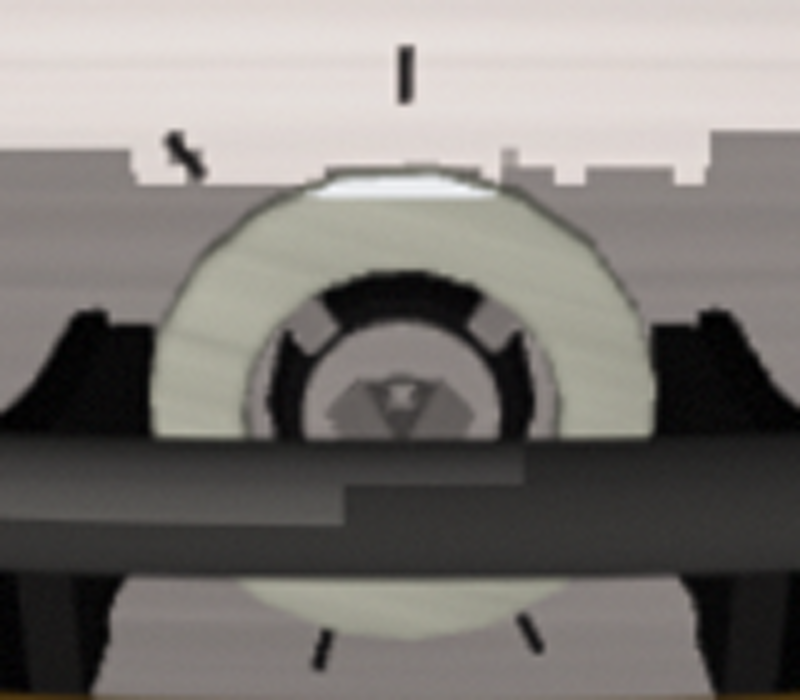

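The ring is centred round the boss and resting on the clips (1.9 N). I'll press it on.

Request:
{"method": "jog_arm", "body": {"dr": [[0,0,0],[0,0,0],[0,0,0],[0,0,0],[0,0,0],[0,0,0],[0,0,0],[0,0,0]], "slide": [[0,0,0.1],[0,0,0.1],[0,0,0.1],[0,0,0.1],[0,0,0.1],[0,0,0],[0,0,0],[0,0,0]], "hand": [-0.2,-0.2,-0.2,-0.2,-0.2,-0.2,-0.2,-0.2], "grip_force": 45}}

```text
time: 10.7
eef_pos: [454.9, 107.8, 34.3]
ee_rot: [-180.0, 0.1, 90.1]
force: [-9.1, -2.1, 25.1]
gripper_width: 55.7
```

Run:
```python
from h import *
st()
```

```text
t 10.7 pos [454.9  107.78  34.35] rot [-179.99    0.07   90.14] F [-9.06 -2.06 25.12] w 55.7 q [ 16.75  15.61 -38.85 119.66  13.04  48.84 -29.58]
```

Request:
{"method": "jog_arm", "body": {"dr": [[0,0,0],[0,0,0],[0,0,0],[0,0,0],[0,0,0],[0,0,0],[0,0,0],[0,0,0]], "slide": [[0,0,-0.1],[0,0,0],[0,0,0],[0,0,0],[0,0,0],[0,0,-1],[0,0,-2],[0,0,-1]], "hand": [0.1,0.6,1,1,1,1,1,1]}}

```text
time: 11.37
eef_pos: [455.4, 108.1, 75.9]
ee_rot: [179.9, -0.0, 90.2]
force: [0.1, 0.1, 1.2]
gripper_width: 85.7
```

Run:
```python
from h import *
st(); c=wcap('w9'); crop(c['image'],240,160,400,300,5,'w9k')
```

```text
t 11.37 pos [455.4  108.13  75.93] rot [179.94  -0.03  90.16] F [0.09 0.13 1.25] w 85.7 q [ 18.6   11.57 -40.14 117.89   9.24  53.51 -26.32]
```

View pics/w9k.png

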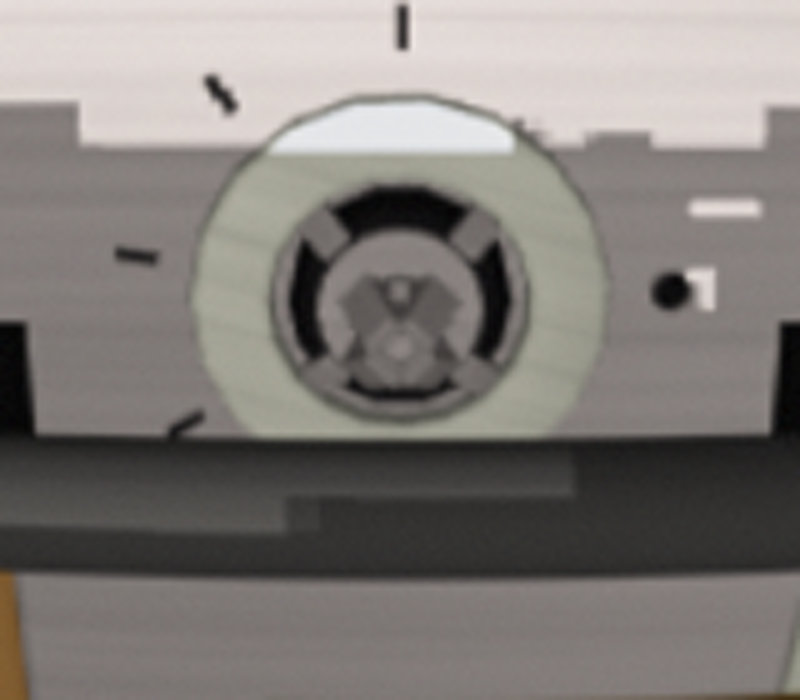

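Run:
```python
from h import *
c=pickle.load(open('w9.pkl','rb')); tz=c['state']['eef_pos'][2]
M=Tt(c['state'])@c['hand_eye']
def pz(a,b):
    u=240+a/5;v=160+b/5
    Z=np.median(c['z_map'][int(v)-1:int(v)+2,int(u)-1:int(u)+2])
    x=(u-c['cx'])/c['fx']; y=(v-c['cy'])/c['fy']; r=np.hypot(x,y)
    d=np.array([x/r*np.tan(r),y/r*np.tan(r),1])*Z
    return (M[:3,:3]@d+M[:3,3]).round(1)
for n,p in dict(hobL=(100,320),hobR=(640,340),hobT=(340,40),ringL=(230,300),ringR=(565,300),ringT=(400,150),ringBL=(260,400),ringBR=(540,400),boss=(400,205),sh=(340,260)).items(): print(n,pz(*p))
P=lambda a,b,zw: wtool(c,240+a/5,160+b/5,tz-zw)
px=[(400,97),(270,150),(193,290),(608,290),(515,140),(225,400),(575,400)]
p=np.array([P(a,b,14)[:2] for a,b in px]); print('ring',circ(p))
inn=[(400,186),(272,295),(528,295),(400,420),(320,210),(480,210)]
p=np.array([P(a,b,14)[:2] for a,b in inn]); print('hole',circ(p))
print('tip',P(400,350,32),'dot',P(670,291,8))
```

```text
hobL [412.6 103.3   7.5]
hobR [489.6 100.4   7.4]
hobT [447.2 143.5   7.8]
ringL [432.1 108.5  13.3]
ringR [477.9 108.5  13.1]
ringT [455.3 129.7  13.7]
ringBL [435.8  93.7  13.2]
ringBR [474.9  94.   13.7]
boss [455.3 122.   13.1]
sh [447.3 115.   15.5]
ring (array([-0.11247142, -0.08955465]), np.float64(28.199562390500457))
hole (array([-0.12654352, -0.11369458]), np.float64(17.20260062105637))
tip [ 0.3498087  -0.08474623 43.92804025] dot [-0.26004226 37.94705353 67.92804025]
```

The ring top is 5.9 mm above the hob all round, so it lies flat, and it is centred within about 0.5 mm. Next is the black knob.

Run:
```python
from h import *
plan([474.3,-359.8,100],14,16)
c=pickle.load(open('top0.pkl','rb')); print(world(c,435,248,20),world(c,451,297,20))
```

```text
dr [[0, 0, 2.5], [0, 0, 5.1], [0, 0, 5.1], [0, 0, 5.1], [0, 0, 5.0], [0, 0, 5.1], [0, 0, 5.1], [0, 0, 5.1]]
slide [[-1.56, 0.06, -0.08], [-3.11, 0.24, -0.15], [-3.08, 0.52, -0.15], [-3.02, 0.8, -0.15], [-2.94, 1.06, -0.15], [-2.84, 1.31, -0.15], [-2.7, 1.56, -0.15], [-2.56, 1.79, -0.15]]
dr [[0, 0, 5.1], [0, 0, 5.0], [0, 0, 5.1], [0, 0, 5.1], [0, 0, 5.1], [0, 0, 5.0], [0, 0, 5.1], [0, 0, 2.5]]
slide [[-2.39, 2.01, -0.16], [-2.2, 2.22, -0.15], [-2.0, 2.4, -0.15], [-1.77, 2.57, -0.15], [-1.54, 2.71, -0.15], [-1.3, 2.85, -0.15], [-1.04, 2.94, -0.15], [-0.39, 1.51, -0.08]]
end [ 474.26194891 -359.7869065   100.01093554] 14.047286437179892
[ 502.76993381 -272.03141486   20.        ] [ 387.16109973 -316.04365527   20.        ]
```

Request:
{"method": "jog_arm", "body": {"dr": [[0,0,2.5],[0,0,5.1],[0,0,5.1],[0,0,5.1],[0,0,5.0],[0,0,5.1],[0,0,5.1],[0,0,5.1]], "slide": [[-1.55,0.05,-1],[-3.1,0.25,-1.5],[-3.1,0.5,-1.5],[-3.0,0.8,0],[-2.95,1.05,0],[-2.85,1.3,0],[-2.7,1.55,0],[-2.55,1.8,0]], "hand": [1,0.5,0,-0.3,-0.3,-0.3,-0.3,-0.3], "grip_force": 40}}

```text
time: 12.08
eef_pos: [463.1, -127.9, 114.2]
ee_rot: [180.0, 0.0, 51.8]
force: [1.0, -0.5, -0.1]
gripper_width: 47.7
```

Request:
{"method": "jog_arm", "body": {"dr": [[0,0,5.1],[0,0,5.0],[0,0,5.1],[0,0,5.1],[0,0,5.1],[0,0,5.0],[0,0,5.1],[0,0,2.5]], "slide": [[-2.4,2.0,0],[-2.2,2.2,0],[-2.0,2.4,0],[-1.75,2.55,0],[-1.55,2.7,0.4],[-1.3,2.85,0.4],[-1.05,2.95,0.4],[-0.4,1.5,0.4]], "hand": [-0.3,-0.3,-0.3,-0.3,-0.3,-0.3,-0.3,-0.3]}}

```text
time: 12.75
eef_pos: [470.5, -364.3, 97.7]
ee_rot: [179.9, 0.0, 13.5]
force: [-0.8, -0.4, 0.3]
gripper_width: 30.6
```

Request:
{"method": "jog_arm", "body": {"dr": [[0,0,0],[0,0,0],[0,0,0],[0,0,0],[0,0,0],[0,0,0],[0,0,0],[0,0,0]], "slide": [[0,0,0],[0,0,0],[0,0,0],[0,0,0],[0,0,0],[0,0,0],[0,0,0],[0,0,0]], "hand": [-0.3,-0.3,-0.3,-0.3,-0.3,-0.3,-0.3,-0.3]}}

```text
time: 13.42
eef_pos: [471.7, -359.6, 98.2]
ee_rot: [180.0, -0.0, 14.1]
force: [-0.6, 1.6, 0.5]
gripper_width: 30.4
```

Run:
```python
from h import *
st(); c=wcap('w10'); delta([474.3,-359.8,70],14)
```

```text
t 13.42 pos [ 471.69 -359.59   98.23] rot [179.99  -0.01  14.07] F [-0.64  1.56  0.47] w 30.4 q [ 43.6   20.19 -12.73 101.18   5.08  59.17 -46.91]
slide cm [0.25 0.07 2.82] dr [ 0.01 -0.01  0.05]
```

View pics/w10.png

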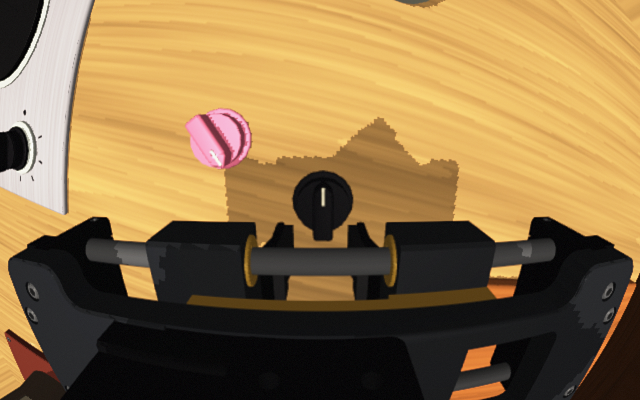

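The black knob is at (322,200) between the jaws with its pointer up-image. The pink one at (220,138) is clear. I'll measure the offset.

Run:
```python
from h import *
c=pickle.load(open('w10.pkl','rb'))
crop(c['image'],280,160,370,250,6,'w10k')
```

```text
(no output)
```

View pics/w10k.png

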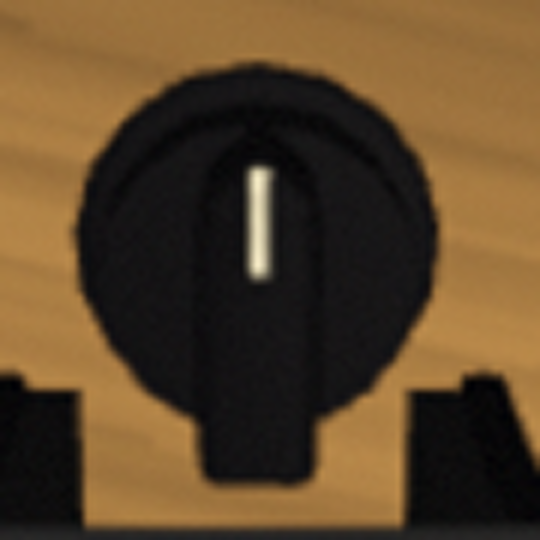

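Run:
```python
from h import *
c=pickle.load(open('w10.pkl','rb')); tz=c['state']['eef_pos'][2]
P=lambda a,b,zw: wtool(c,280+a/6,160+b/6,tz-zw)
t=P(260,168,38);b=P(260,278,38);r=P(259,484,38); print('line',t,b,'rear',r)
sk=[(258,65),(78,235),(438,235),(120,130),(395,125),(130,365),(390,365)]
print(circ(np.array([P(a,q,3)[:2] for a,q in sk])))
print(P(80,400,tz-25+0),P(408,400,tz-25))
```

```text
line [22.52941084  0.87923587 60.22608611] [10.01748484  0.89818358 60.22608611] rear [-14.73171841   0.8346507   60.22608611]
(array([3.78226616, 1.1190119 ]), np.float64(23.642392003517262))
[  8.75728242 -16.1659822   25.        ] [ 8.72654545 14.35559768 25.        ]
```

Request:
{"method": "jog_arm", "body": {"dr": [[0,0,0],[0,0,0],[0,0,0],[0,0,0],[0,0,0],[0,0,0],[0,0,0],[0,0,0]], "slide": [[0.3,0.1,0.3],[0,0,0.8],[0,0,1],[0,0,1],[0,0,0.8],[0,0,0.6],[0,0,0.4],[0,0,0.2]], "hand": [-0.3,-0.3,-0.3,-0.3,-0.3,-0.3,-0.3,-0.3]}}

```text
time: 14.13
eef_pos: [474.4, -359.9, 46.1]
ee_rot: [-179.9, 0.0, 14.0]
force: [-0.4, -0.1, -0.2]
gripper_width: 30.5
```

Request:
{"method": "jog_arm", "body": {"dr": [[0,0,0],[0,0,0],[0,0,0],[0,0,0],[0,0,0],[0,0,0],[0,0,0],[0,0,0]], "slide": [[0,0,0.1],[0,0,0.05],[0,0,0],[0,0,0],[0,0,0],[0,0,0],[0,0,0],[0,0,0]], "hand": [-0.3,-0.3,-0.3,-0.5,-0.9,-0.9,-0.9,-0.9]}}

```text
time: 14.8
eef_pos: [474.8, -360.2, 45.8]
ee_rot: [180.0, -0.0, 14.0]
force: [-0.4, 0.2, 1.8]
gripper_width: 13.6
```

Run:
```python
from h import *
st(); c=wcap('w11')
```

```text
t 14.8 pos [ 474.81 -360.24   45.78] rot [179.98  -0.01  14.03] F [-0.43  0.17  1.84] w 13.6 q [ 43.07  24.03 -12.36 102.91   6.21  53.69 -47.91]
```

View pics/w11.png

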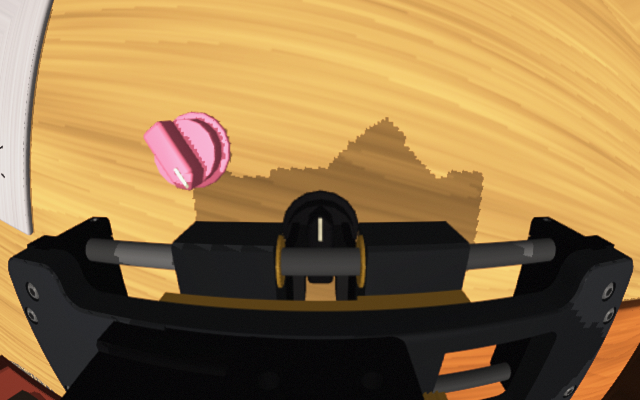

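The knob is gripped by its bar with the jaws 13.6 mm apart. I'll measure the held offset, then lift.

Run:
```python
from h import *
c=pickle.load(open('w11.pkl','rb'))
crop(c['image'],275,180,365,290,5,'w11k')
```

```text
(no output)
```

View pics/w11k.png

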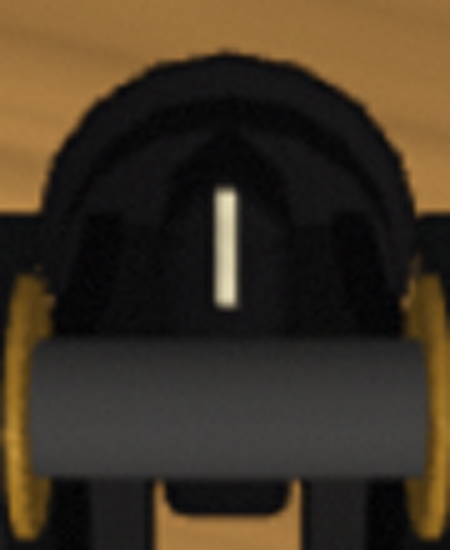

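Request:
{"method": "jog_arm", "body": {"dr": [[0,0,0],[0,0,0],[0,0,0],[0,0,0],[0,0,0],[0,0,0],[0,0,0],[0,0,0]], "slide": [[0,0,-0.3],[0,0,-0.8],[0,0,-1.2],[0,0,-1.5],[0,0,-1.5],[0,0,-1],[0,0,-0.3],[0,0,0]], "hand": [-0.9,-0.9,-0.9,-0.9,-0.9,-0.9,-0.9,-0.9], "grip_force": 50}}

```text
time: 15.52
eef_pos: [475.3, -360.5, 113.0]
ee_rot: [179.9, -0.1, 14.0]
force: [0.5, 0.6, -1.3]
gripper_width: 13.6
```

Run:
```python
from h import *
st(); c=wcap('w12'); crop(c['image'],275,180,365,290,5,'w12k')
plan([455.3,108.2,112],0,14)
```

```text
t 15.52 pos [ 475.26 -360.53  112.96] rot [179.9   -0.08  14.03] F [ 0.5   0.65 -1.28] w 13.6 q [ 43.53  19.58 -12.81 100.07   4.9   60.76 -46.92]
dr [[0, 0, 0.5], [0, 0, 1.1], [0, 0, 1.1], [0, 0, 1.1], [0, 0, 1.1], [0, 0, 1.0], [0, 0, 1.1], [0, 0, 1.1]]
slide [[0.36, -1.77, -0.0], [0.7, -3.53, -0.0], [0.63, -3.55, -0.0], [0.56, -3.57, -0.0], [0.49, -3.57, -0.0], [0.43, -3.58, -0.01], [0.36, -3.59, 0.0], [0.29, -3.59, 0.0]]
dr [[0, 0, 1.1], [0, 0, 1.1], [0, 0, 1.0], [0, 0, 1.1], [0, 0, 1.1], [0, 0, 0.5], [0, 0, 0], [0, 0, 0]]
slide [[0.22, -3.6, 0.0], [0.16, -3.61, 0.0], [0.08, -3.6, -0.0], [0.02, -3.61, -0.0], [-0.04, -3.6, -0.0], [-0.06, -1.8, -0.0], [0, 0, 0], [0, 0, 0]]
end [455.31 108.15 111.97] 0.029439146761634394
```

View pics/w12k.png

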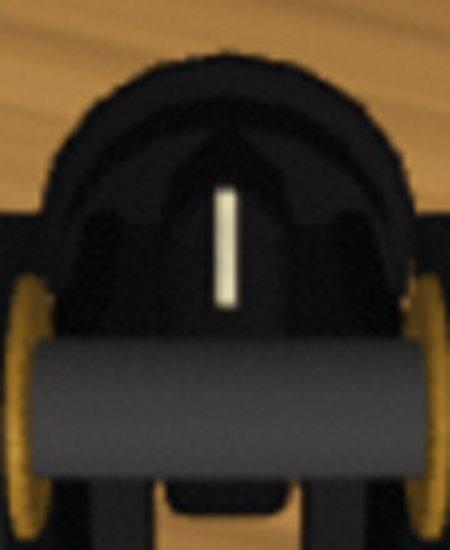

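Run:
```python
from h import *
c=pickle.load(open('w12.pkl','rb')); tz=45.8
P=lambda a,b,z: wtool(c,275+a/5,180+b/5,tz-z)
print('line',P(227,187,38),P(227,306,38),'rear38',P(228,515,38),'rear20',P(228,515,20))
sk=[(228,55),(150,75),(95,120),(60,170),(310,75),(365,120),(398,170)]
for z in(0,2.5,5): print(z,circ(np.array([P(a,q,z)[:2] for a,q in sk])), P(228,55,z))
# same with w1
c=pickle.load(open('w1.pkl','rb')); tz=c['state']['eef_pos'][2]
P1=lambda a,b,z: wtool(c,280+a/8,105+b/8,tz-z)
print('w1 line',P1(283,118,38),P1(277,238,38))
for z in (0,5):
  print(circ(np.array([P1(*p,z)[:2] for p in [(88,265),(472,265),(285,75),(150,132),(415,130),(440,380),(130,390)]])),P1(285,75,z))
```

```text
line [20.10580401 -1.04729313  7.8       ] [ 7.34697488 -1.0584197   7.8       ] rear38 [-17.33409169  -0.97119067   7.8       ] rear20 [-28.12470367  -0.96528449  25.8       ]
0 (array([ 1.55490145, -0.7568091 ]), np.float64(22.25841273062603)) [24.08428484 -0.91786827 45.8       ]
2.5 (array([ 2.48306782, -0.76039397]), np.float64(21.953652994955693)) [24.70398137 -0.91924794 43.3       ]
5 (array([ 3.41123419, -0.76397884]), np.float64(21.648893259285355)) [25.3236779 -0.9206276 40.8      ]
w1 line [ 66.03407565  -5.17721109 125.05132884] [ 53.33336706  -5.84458082 125.05132884]
(array([47.0745835 , -6.08873045]), np.float64(23.375305695898124)) [ 70.74938014  -5.53292649 163.05132884]
(array([47.44684337, -6.00366357]), np.float64(22.985510924602526)) [ 70.72685108  -5.45712792 158.05132884]
```

Run:
```python
from h import *
plan([425.3,108.2,112],0,15)
```

```text
dr [[0, 0, 0.5], [0, 0, 1.0], [0, 0, 1.0], [0, 0, 1.0], [0, 0, 1.0], [0, 0, 1.0], [0, 0, 1.0], [0, 0, 1.0]]
slide [[0.23, -1.67, -0.0], [0.44, -3.33, -0.0], [0.38, -3.34, -0.0], [0.33, -3.35, -0.0], [0.26, -3.36, -0.0], [0.21, -3.35, -0.01], [0.14, -3.37, 0.0], [0.09, -3.36, 0.0]]
dr [[0, 0, 1.0], [0, 0, 1.0], [0, 0, 1.0], [0, 0, 1.0], [0, 0, 1.0], [0, 0, 1.0], [0, 0, 0.5], [0, 0, 0]]
slide [[0.03, -3.36, 0.0], [-0.03, -3.37, 0.0], [-0.09, -3.36, 0.0], [-0.14, -3.36, -0.0], [-0.21, -3.36, -0.0], [-0.26, -3.35, -0.0], [-0.17, -1.68, -0.0], [0, 0, 0]]
end [425.25132339 108.21940431 111.97203071] 0.029439146761632173
```

Request:
{"method": "jog_arm", "body": {"dr": [[0,0,0.5],[0,0,1],[0,0,1],[0,0,1],[0,0,1],[0,0,1],[0,0,1],[0,0,1]], "slide": [[0.2,-1.65,-0.7],[0.45,-3.35,-0.8],[0.4,-3.35,-0.5],[0.35,-3.35,0],[0.25,-3.35,0],[0.2,-3.35,0],[0.15,-3.35,0],[0.1,-3.35,0]], "hand": [-0.9,-0.9,-0.9,-0.9,-0.9,-0.9,-0.9,-0.9]}}

```text
time: 16.23
eef_pos: [447.4, -107.9, 130.7]
ee_rot: [-180.0, 0.1, 6.5]
force: [0.4, 0.4, -0.3]
gripper_width: 13.6
```

Request:
{"method": "jog_arm", "body": {"dr": [[0,0,1],[0,0,1],[0,0,1],[0,0,1],[0,0,1],[0,0,1],[0,0,0.5],[0,0,0]], "slide": [[0,-3.35,0],[0,-3.35,0],[-0.1,-3.35,0],[-0.15,-3.35,0.4],[-0.2,-3.35,0.6],[-0.25,-3.35,0.6],[-0.2,-1.65,0.4],[0,0,0]], "hand": [-0.9,-0.9,-0.9,-0.9,-0.9,-0.9,-0.9,-0.9]}}

```text
time: 16.9
eef_pos: [423.4, 111.0, 110.4]
ee_rot: [-179.9, 0.1, 0.3]
force: [-0.3, -0.1, -1.1]
gripper_width: 13.9
```

Request:
{"method": "jog_arm", "body": {"dr": [[0,0,0],[0,0,0],[0,0,0],[0,0,0],[0,0,0],[0,0,0],[0,0,0],[0,0,0]], "slide": [[0,0,0],[0,0,0],[0,0,0],[0,0,0],[0,0,0],[0,0,0],[0,0,0],[0,0,0]], "hand": [-0.9,-0.9,-0.9,-0.9,-0.9,-0.9,-0.9,-0.9]}}

```text
time: 17.57
eef_pos: [425.3, 107.0, 111.6]
ee_rot: [-180.0, -0.0, 0.0]
force: [-0.7, 0.0, -0.6]
gripper_width: 13.5
```

Run:
```python
from h import *
st(); c=wcap('w13'); crop(c['image'],260,80,390,220,4,'w13k')
```

```text
t 17.57 pos [425.25 106.98 111.64] rot [-180.     -0.01    0.01] F [-0.69  0.04 -0.59] w 13.5 q [  14.73    3.85  -35.26  119.85    2.65   57.03 -111.89]
```

View pics/w13.png

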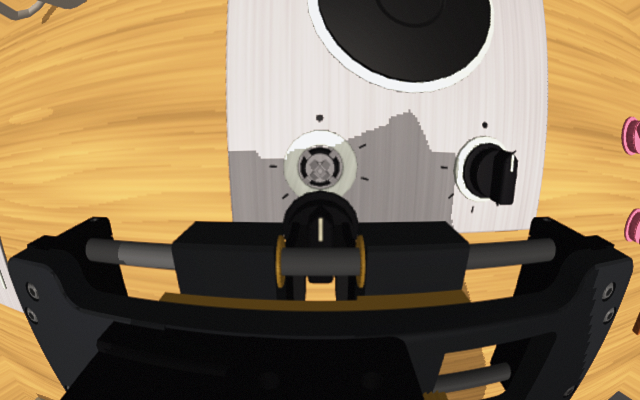

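View pics/w13k.png

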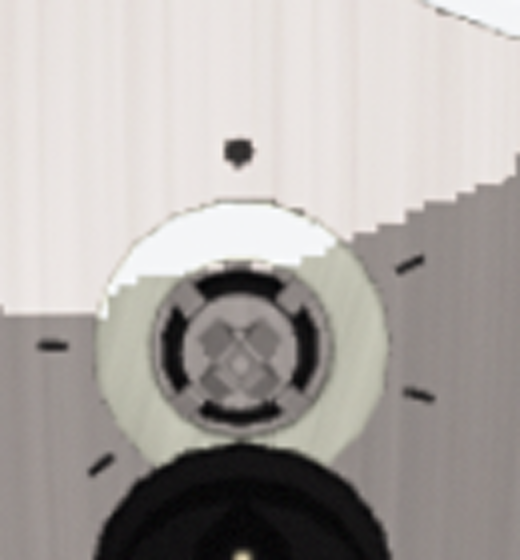

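Run:
```python
from h import *
c=pickle.load(open('w13.pkl','rb')); tz=c['state']['eef_pos'][2]
P=lambda a,b,z: wtool(c,260+a/4,80+b/4,tz-z).round(2)
d=P(238,151,8)
print('tip',P(240,363,32),'dot-38',d-[38,0,0],'shoulder',P(239,347,16),'hole',P(243,349,14))
print('ring L,R',P(97,345,14),P(388,345,14))
# knob again
crop(c['image'],275,180,365,290,5,'w13n')
P=lambda a,b,z: wtool(c,275+a/5,180+b/5,45.8-z)
print(P(227,187,38),P(228,55,0))
```

```text
tip [30.2  -1.36 79.64] dot-38 [ 29.5   -1.72 103.64] shoulder [30.42 -1.56 95.64] hole [29.7  -0.8  97.64]
ring L,R [ 30.61 -28.88  97.64] [30.55 27.1  97.64]
[19.82168913 -1.11176377  7.8       ] [23.7956368  -0.97216545 45.8       ]
```

View pics/w13n.png

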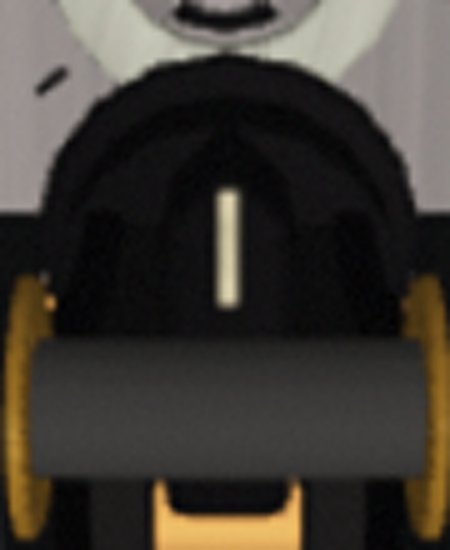

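Request:
{"method": "jog_arm", "body": {"dr": [[0,0,0],[0,0,0],[0,0,0],[0,0,0],[0,0,0],[0,0,0],[0,0,0],[0,0,0]], "slide": [[0.3,-0.04,0],[0.7,0,0.3],[0.9,0,0.5],[0.7,0,0.6],[0.37,0,0.6],[0,0,0.4],[0,0,0.1],[0,0,0]], "hand": [-0.9,-0.9,-0.9,-0.9,-0.9,-0.9,-0.9,-0.9]}}

```text
time: 18.28
eef_pos: [454.2, 107.6, 85.9]
ee_rot: [180.0, 0.1, 0.0]
force: [0.4, -0.0, -0.4]
gripper_width: 13.5
```

Request:
{"method": "jog_arm", "body": {"dr": [[0,0,0],[0,0,0],[0,0,0],[0,0,0],[0,0,0],[0,0,0],[0,0,0],[0,0,0]], "slide": [[0,0,0.2],[0,0,0.3],[0,0,0.3],[0,0,0.2],[0,0,0.2],[0,0,0],[0,0,0],[0,0,0]], "hand": [-0.9,-0.9,-0.9,-0.9,-0.9,-0.9,-0.9,-0.9]}}

```text
time: 18.95
eef_pos: [454.9, 107.5, 74.6]
ee_rot: [-180.0, -0.0, 0.0]
force: [0.1, 0.1, -0.4]
gripper_width: 13.7
```

Run:
```python
from h import *
st(); c=wcap('w14'); c=cap('scene'); crop(c['image'],290,130,400,210,6,'s14')
```

```text
t 18.95 pos [454.92 107.53  74.64] rot [-180.     -0.      0.03] F [ 0.1   0.08 -0.4 ] w 13.7 q [  13.38   10.75  -34.38  118.2     7.57   53.12 -115.06]
```

View pics/s14.png

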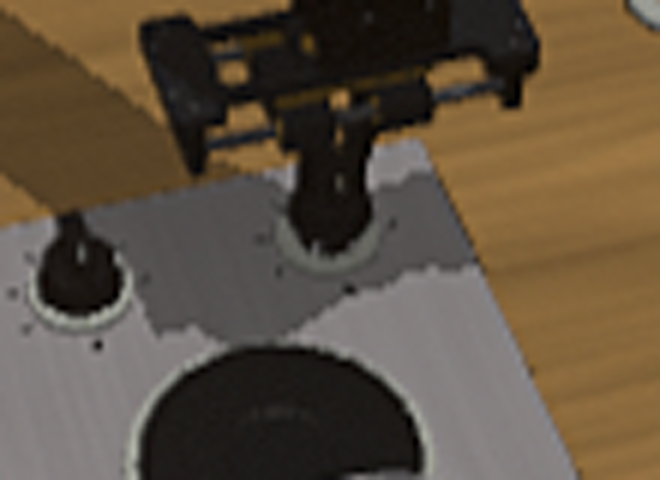

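View pics/w14.png

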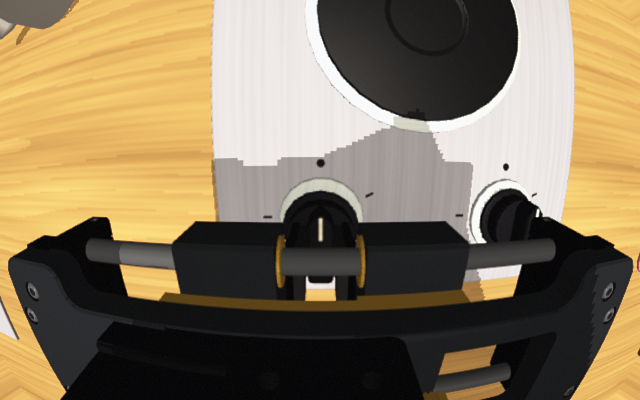

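The spindle tip is 3 mm inside the bore with no contact force, so it is aligned. I'll press down over the tongues.

Request:
{"method": "jog_arm", "body": {"dr": [[0,0,0],[0,0,0],[0,0,0],[0,0,0],[0,0,0],[0,0,0],[0,0,0],[0,0,0]], "slide": [[0,0,0.1],[0,0,0.1],[0,0,0.1],[0,0,0.1],[0,0,0.1],[0,0,0.1],[0,0,0],[0,0,0]], "hand": [-0.9,-0.9,-0.9,-0.9,-0.9,-0.9,-0.9,-0.9], "grip_force": 55}}

```text
time: 19.72
eef_pos: [454.6, 107.5, 68.5]
ee_rot: [180.0, 0.0, 0.0]
force: [-1.3, -0.6, -0.6]
gripper_width: 13.6
```

Run:
```python
from h import *
st()
```

```text
t 19.72 pos [454.61 107.55  68.55] rot [179.99   0.02   0.04] F [-1.27 -0.55 -0.6 ] w 13.6 q [  13.2    11.3   -34.29  118.5     8.01   52.42 -115.45]
```

Request:
{"method": "jog_arm", "body": {"dr": [[0,0,0],[0,0,0],[0,0,0],[0,0,0],[0,0,0],[0,0,0],[0,0,0],[0,0,0]], "slide": [[0,0,0.1],[0,0,0.1],[0,0,0.1],[0,0,0.1],[0,0,0.1],[0,0,0.1],[0,0,0.1],[0,0,0]], "hand": [-0.9,-0.9,-0.9,-0.9,-0.9,-0.9,-0.9,-0.9]}}

```text
time: 20.38
eef_pos: [455.0, 107.5, 61.7]
ee_rot: [180.0, -0.0, 0.0]
force: [-2.6, -0.7, 1.2]
gripper_width: 13.5
```

Run:
```python
from h import *
st()
```

```text
t 20.38 pos [455.01 107.54  61.71] rot [179.99  -0.01   0.03] F [-2.58 -0.7   1.24] w 13.5 q [  12.98   11.96  -34.16  118.78    8.55   51.59 -115.9 ]
```

Nearly in contact with the shoulder. I'll press further, watching the force.

Request:
{"method": "jog_arm", "body": {"dr": [[0,0,0],[0,0,0],[0,0,0],[0,0,0],[0,0,0],[0,0,0],[0,0,0],[0,0,0]], "slide": [[0,0,0.05],[0,0,0.05],[0,0,0.05],[0,0,0],[0,0,0],[0,0,0],[0,0,0],[0,0,0]], "hand": [-0.9,-0.9,-0.9,-0.9,-0.9,-0.9,-0.9,-0.9]}}

```text
time: 21.05
eef_pos: [455.2, 107.6, 61.6]
ee_rot: [180.0, -0.0, 0.0]
force: [-9.1, -2.5, 22.8]
gripper_width: 13.5
```

Run:
```python
from h import *
st()
c=wcap('w15'); crop(c['image'],220,100,420,260,4,'w15k'); st()
c=cap('scene'); crop(c['image'],290,130,400,210,6,'s15')
```

```text
t 21.05 pos [455.21 107.6   61.57] rot [179.95  -0.03   0.03] F [-9.13 -2.45 22.85] w 13.5 q [  12.94   11.99  -34.16  118.77    8.63   51.57 -116.  ]
t 21.1 pos [455.23 107.61  61.61] rot [179.95  -0.04   0.03] F [-9.15 -2.63 23.29] w 13.5 q [  12.94   11.98  -34.16  118.77    8.63   51.57 -115.99]
```

View pics/w15k.png

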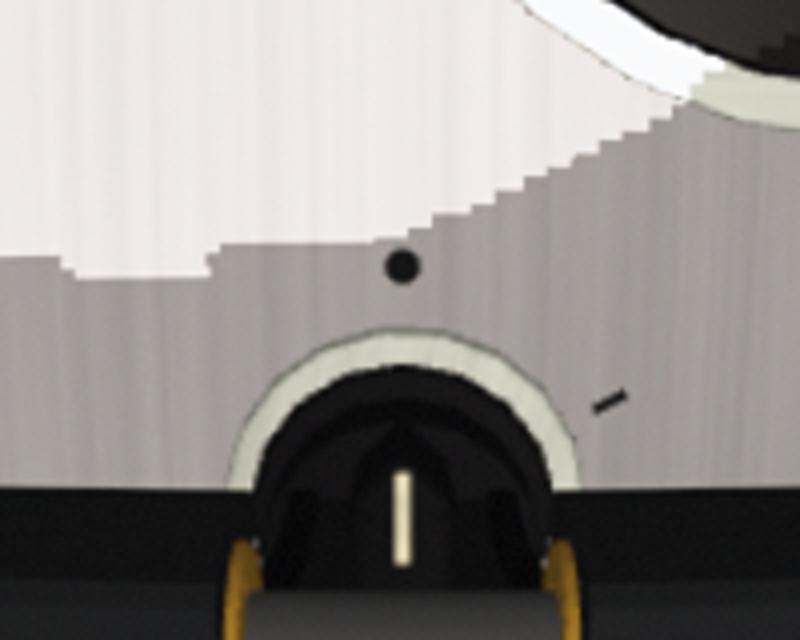

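View pics/s15.png

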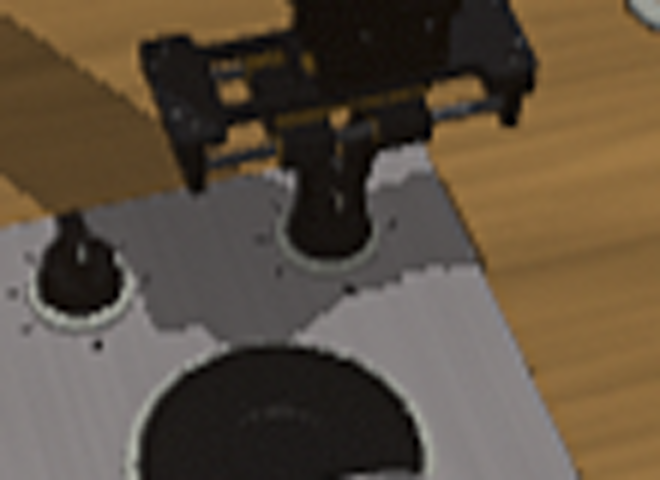

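The knob is home: TCP z is 61.6 against an expected 61.8, and it presses with 23 N against a stiff stop. In w15 the pointer line at (402,517) is in line with the off dot at (402,266), and the ring is concentric. I'm handing in.

Run:
```python
from h import *
env.close_job(); st()
```

```text
the job is handed in; nothing more can be done
the job is handed in; nothing more can be done
```

The smaller trim ring is pressed flat round the bare spindle, and the black knob is fully home on it with its pointer at the off dot. I handed in at about 21 s with the arm still pressing it down; the hand-in reported no verdict.

**Ring:** The wrist camera's depth showed its top about 5.9 mm above the hob all round, against a 6 mm ring. It was centred within about 0.5 mm.

**Knob:** I gripped it by the bar with the fingertips bearing on its body. It met the shoulder at TCP z 61.6 mm, where I expected about 61.8 mm. I did not see the click as a force peak. I take it as fully on because of that height and the hard stop. The pale pointer line is in line with the off dot in the last wrist picture.

**Final press:** The last reading was 23 N upward and steady. There was also a sideways force of about 9 N along x, which I left.

**Disagreement:** The top and wrist cameras differed by up to about 2 mm on positions. I aligned on the wrist camera alone, comparing the held part with the spindle in its pictures.

**Other items:** I saw no contact with the neighbouring knob, pan, mug, sauce bottle, pink knobs or larger ring, but I did not re-measure their positions at the end.

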